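Read the test cards on the van's locked card reader

ROBOT

A 6-joint arm with a two-finger parallel gripper is mounted at the origin on the work surface. World frame = base frame: x ahead of the robot, y to its left, z up, the work surface at z = 0. Lengths are in m, angles in rad, forces in N, time in s.
With the tool pointing down it reaches from about 0.325 to 0.85 m from the base axis. Payload 15.5 kg.
Tool frame: the origin (TCP) lies at the very end of the fingers, on their centre line; the grasp point (between the pads) lies 19 mm behind it; z points along the fingers, x is the direction in which the jaws open and shut, and the axes are right-handed (so a half turn about z gives the same grasp; the last joint's range is limited). The gripper opens to 91 mm and grips with 3 to 60 N. Pads are 32 mm wide; open, the fingers measure 118 mm over their backs; the gripper's body (76 mm by 178 mm) begins 60 mm behind the grasp point.
Start: joints at [-1.411, 0.494, 1.345, -0, 1.302, -0.096], TCP at [0.158, -0.605, 0.214] pointing down, gripper open.
Joint ranges: [-2.91, 2.91], [-0.82, 2.16], [0.22, 2.67], [-1.22, 4.37], [0.12, 2.79], [-3.08, 3.08]. Speed limits (rad/s): [1.89, 1.89, 2.57, 3.01, 3.01, 3.01].

INTERFACE

Orientations are given as a rotation vector (axis times angle).
In Python, from cell import * gives the robot as it stands.
- The arm moves only by the tool jog_arm, never from a script. Its argument "deltas" is a list of rows, each an object of numbers: "tx", "ty", "tz": the shift along the tool's x, y, z in mm; "yaw": the turn about the tool's z in degrees; "gripper": the closure, from -1 (fully open) to 1 (shut), so that 0 is half open. In form: [{"tx": .., "ty": .., "tz": .., "yaw": .., "gripper": ..}, ...]. A call has 1 to 10 rows; each row shifts and turns the commanded pose from where the row before left it, along the tool's axes as they then stand; what a row does not reach is not made up. A row lasts 1/12 s, in which the tool goes at most 41.7 mm and 7.16 degrees, less where a joint would pass 70% of its speed; a pose out of reach is approached as far as the arm can. A call with a gripper value outside its range is refused whole. The fingers move at their own pace and stop on an object; "newtons" is the grip in N (left out, the last holds). Time passes only in rows, so rows that do not move let the fingers close. It gives the time, the measured TCP pose, the force and the opening at its end, in the units of the state.
- observe(): the state, without advancing time (a new reading comes with each control period).
- grab_frame(name): name is "scene" or "top" or "wrist"; returns a dict with "color" (480x640x3 uint8, red, green, blue), "fx", "fy", "cx", "cy" (pixels), "distortion" ([k1, k2, p1, p2, k3] as OpenCV has them; the pictures are not rectified), "camera_from_world" (4x4, takes a point from world to camera coordinates). Camera axes: x right, y up, looking along -z (the intrinsics and any distortion apply to the point x, -y, -z); pixel columns grow to the right and rows downward; lengths in m; the calibration is good to about 2 mm. A picture is of the moment at which its call begins. There is no depth.
- hand_in(): hands the job in, once; it reports no verdict.
The state is a dict: "time_s": time; "joint_positions": joint angles; "joint_vel": joint speeds; "tau": joint torques, N m; "tcp_pos": TCP position; "tcp_rot": TCP orientation; "contact_force": force on the tool from outside, world axes, zero at the start; "moment": the same for the moment, N m; "finger_gap": finger opening in m.
Only numpy, scipy, OpenCV 4.12 (cv2) and the standard library are available. Lean on these libraries where they do the work, as an engineer would, in place of code of your own. Each camera call takes 0.05 s, during which the arm holds its last target. There are 200 camera calls.

TASK

The van has arrived: lift the travel bar level out of its two brackets and lay it on the rubber mat, grip block up, then slide the carrier so that each test card in turn comes with the middle of its window under the reader's pointer, and keep it there quite still for two seconds; read the near row first, each row from left to right as the robot sees it. Put all the read cards into the steel tray, slide the empty carrier home and lay the bar back fully down in both brackets, grip block up. Leave everything else on the bench alone.

Things in the scene. Friction and masses are not known exactly. Their poses are not given: they have to be found in the camera images.
- reader: Fixed base of a card reader: grey plate 270 (x) x 220 (y) x 14 mm; origin: centre of its underside, x away from the robot, y left. Near edge, at x=-115: two open-topped U brackets, y=+-104 (8 mm thick in y; slot 18 mm wide in x, floor 50 mm high, straight to 68, flared to 78 mm). Behind: housing 52 mm high (x over 140); from it an arm along y=0, 20 mm wide, 100-114 mm high, to the head.
- pointer_tip (a point): Tip of the fixed pointer pointing down from the reading head (barrel 24 mm diameter, 92 to 118 mm high), 74 mm above the bench, 13 mm above the cards' tops, at the reader's x=30, y=0 mm.
- saddle (a joint): Slide of the saddle, which carries the card carrier, along the reader's x, m: 0 = home, its stop nearest the brackets; grows away from the robot, up to 0.105. Friction about 1.5 N; stays where it is left.
- carrier (a joint): Slide of the carrier on the saddle along the reader's y, m: 0 = home (mid travel, no stop or detent), -0.07 to +0.07. Friction about 1.5 N; stays where it is left. The bar drops back in only with both slides within about 2 mm of 0, as the carrier's forks and the bar's grip block interlock.
- carrier_mid (a point): Middle of the top face (46 mm above the bench) of the card carrier, a grey plate 110 (x) x 166 (y) mm on the slides. Card nests at x=+-25, y=+-41 mm from here. On its near tongue at x=-83, two forks at y=+-24.5 (21 mm gap in x, 42 mm free between the forks in y, 67 mm above the bench), in which the bar lies when home.
- knob_top (a point): Top centre of the carrier's black knob: upright post, 18 mm diameter, 45 mm tall, its top 91 mm above the bench, on a lug at the carrier's right side (32 mm in x and -112 mm in y from carrier_mid). Handle for moving the carrier both ways: grip it from above, closing along x; the nearest nest is 34 mm away in y.
- bar: Travel bar 14 x 14 mm, 242 mm long (its y), 0.4 kg, with end heads 30 x 30 x 8 mm (outside the brackets) and mid-way an upright black grip block 20 (x) x 36 (y) mm up to 47 mm above the axis. Origin: middle of the axis; z up. Alike either way round. At the start in both brackets (axis 57 mm high), block between the carrier's forks, so the carrier is locked; on the mat its axis is 18 mm high.
- bar_left (a point): On the bar's axis 104 mm to its +y: there it lies in a bracket (the left one at the start).
- bar_right (a point): On the bar's axis 104 mm to its -y: there it lies in a bracket (the right one at the start).
- mat: Fixed black rubber mat 280 (x) x 90 (y) x 3 mm on the bench, left or right of the reader; origin at the centre of its underside, x along its length.
- tray: Loose open steel tray 150 (x) x 170 (y) x 30 mm, floor and walls 4 mm, 0.6 kg, on the bench at the other side of the reader than the mat; origin at the centre of its underside.
- card1: White plastic test card, in the near-left nest at the start (or absent), 22 (x) x 70 (y) x 7 mm; origin: centre of its underside. In the nest its underside is 54 mm above the bench, 8 mm clear of the carrier plate; low walls at ends and corners, 4 mm up its sides, hold it with 1 mm play; the middle 50 mm of its long sides is free for fingers. The other row's card is 28 mm away, edge to edge.
- window1 (a point): Middle of the read window (7 x 17 mm, with red lines) on top of the near-left card, 9 mm to its +y; in the nest that is the reader's +y.
- card2: White plastic test card, in the near-right nest at the start (or absent), 22 (x) x 70 (y) x 7 mm; origin: centre of its underside. In the nest its underside is 54 mm above the bench, 8 mm clear of the carrier plate; low walls at ends and corners, 4 mm up its sides, hold it with 1 mm play; the middle 50 mm of its long sides is free for fingers. The other row's card is 28 mm away, edge to edge.
- window2 (a point): Middle of the read window (7 x 17 mm, with red lines) on top of the near-right card, 9 mm to its +y; in the nest that is the reader's +y.
- card3: White plastic test card, in the far-left nest at the start (or absent), 22 (x) x 70 (y) x 7 mm; origin: centre of its underside. In the nest its underside is 54 mm above the bench, 8 mm clear of the carrier plate; low walls at ends and corners, 4 mm up its sides, hold it with 1 mm play; the middle 50 mm of its long sides is free for fingers. The other row's card is 28 mm away, edge to edge.
- window3 (a point): Middle of the read window (7 x 17 mm, with red lines) on top of the far-left card, 9 mm to its +y; in the nest that is the reader's +y.
- card4: White plastic test card, in the far-right nest at the start (or absent), 22 (x) x 70 (y) x 7 mm; origin: centre of its underside. In the nest its underside is 54 mm above the bench, 8 mm clear of the carrier plate; low walls at ends and corners, 4 mm up its sides, hold it with 1 mm play; the middle 50 mm of its long sides is free for fingers. The other row's card is 28 mm away, edge to edge.
- window4 (a point): Middle of the read window (7 x 17 mm, with red lines) on top of the far-right card, 9 mm to its +y; in the nest that is the reader's +y.
- reagent: Bystander, to be left alone: small white bottle with a red cap, 34 mm diameter, 62 mm high; origin at the centre of its underside.
- tweezers: Bystander, to be left alone: steel tweezers 140 mm long; origin at the centre of its underside.
- scales: Bystander, to be left alone: flat black pocket scales 128 x 78 x 20 mm; origin at the centre of its underside.
- wellplate: Bystander, to be left alone: clear well plate 127 x 85 x 14 mm; origin at the centre of its underside.

How it is judged:
On the way, in this order (a step that is already met when the one before it is completed fails the run):
1. the travel bar is lifted clear of both U brackets, level (height (world z) of each of bar_left, bar_right above 0.087 m and angle between bar's own z axis and vertical below 0.25 rad), for 0.1 s.
2. the bar lies upright and at rest on the rubber mat (height (world z) of bar below 0.026 m and angle between bar's own z axis and vertical below 0.2 rad and linear speed of bar below 0.02 m/s and x of bar in the frame of mat between -0.09 and 0.09 m and y of bar in the frame of mat between -0.045 and 0.045 m), for 0.3 s.
3. the near-left card (if present), lying in its nest, stands still with its window under the pointer for 1 s (horizontal distance between window1 and pointer_tip below 0.005 m and x of card1 in the frame of carrier_mid between -0.029 and -0.021 m and y of card1 in the frame of carrier_mid between 0.037 and 0.045 m and z of card1 in the frame of carrier_mid between 0.004 and 0.012 m and linear speed of card1 below 0.01 m/s), for 1 s.
4. the near-right card (if present), lying in its nest, stands still with its window under the pointer for 1 s (horizontal distance between window2 and pointer_tip below 0.005 m and x of card2 in the frame of carrier_mid between -0.029 and -0.021 m and y of card2 in the frame of carrier_mid between -0.045 and -0.037 m and z of card2 in the frame of carrier_mid between 0.004 and 0.012 m and linear speed of card2 below 0.01 m/s), for 1 s.
5. the far-left card (if present), lying in its nest, stands still with its window under the pointer for 1 s (horizontal distance between window3 and pointer_tip below 0.005 m and x of card3 in the frame of carrier_mid between 0.021 and 0.029 m and y of card3 in the frame of carrier_mid between 0.037 and 0.045 m and z of card3 in the frame of carrier_mid between 0.004 and 0.012 m and linear speed of card3 below 0.01 m/s), for 1 s.
6. the far-right card (if present), lying in its nest, stands still with its window under the pointer for 1 s (horizontal distance between window4 and pointer_tip below 0.005 m and x of card4 in the frame of carrier_mid between 0.021 and 0.029 m and y of card4 in the frame of carrier_mid between -0.045 and -0.037 m and z of card4 in the frame of carrier_mid between 0.004 and 0.012 m and linear speed of card4 below 0.01 m/s), for 1 s.
At the end, for the whole second after the job is handed in: Every card lies inside the tray, below its rim, both slides are home (within 7 mm), and the bar lies at rest fully down in both brackets (within 3 mm of its seat in height, block up) (x of card1 in the frame of tray between -0.071 and 0.071 m and y of card1 in the frame of tray between -0.081 and 0.081 m and z of each of card1, card2, card3, card4 in the frame of tray below 0.024 m and x of card2 in the frame of tray between -0.071 and 0.071 m and y of card2 in the frame of tray between -0.081 and 0.081 m and x of card3 in the frame of tray between -0.071 and 0.071 m and y of card3 in the frame of tray between -0.081 and 0.081 m and x of card4 in the frame of tray between -0.071 and 0.071 m and y of card4 in the frame of tray between -0.081 and 0.081 m and value of joint each of saddle, carrier below 0.007 m and value of joint carrier above -0.007 m and x of bar in the frame of reader between -0.121 and -0.109 m and y of bar in the frame of reader between -0.006 and 0.006 m and z of bar in the frame of reader below 0.06 m and angle between the y axis of bar and the y axis of reader, either way round below 0.03 rad and angle between bar's own z axis and vertical below 0.12 rad and linear speed of bar below 0.02 m/s); the robot touches nothing.
It fails at once if a bystander is pushed more than 30 mm (distance of any of reagent, tweezers, scales, wellplate from where it was at the start of the episode above 0.03 m).
Of card1, card2, card3, card4 only 2 to 4 are there at a start; the rules pass over those that are not, and their reading is None.
At some moment in a run one of tray may be knocked a few centimetres aside while the robot is not near it.
Once in a run the grip may slacken for a moment while it holds something.
It also fails if it takes over 210 s, if anything falls off the work surface, if the arm or the gripper's body presses on something with over 40 N, if the wrist force passes 120 N, or if a joint passes its speed limit or range.

## Working session

There is one attempt and no reset: what is moved stays moved. The work goes in short steps, Python scripts to look and compute and a tool call to move; the robot and the scene stay as the last step left them, time stands still between calls to the robot, and variables do not carry over. Pictures are saved under pics/ and viewed, about 12 in all and at most 16, crops included, and the job is handed in when it is done.

Besides the shell and the picture viewer there is one more tool, called as a command line: name --argument value ..., lists and objects as JSON in quotes. jog_arm: Moves the arm, as the interface text tells. Its arguments: {"type":"object","properties":{"deltas":{"type":"array","items":{"type":"object","properties":{"tx":{"type":"number"},"ty":{"type":"number"},"tz":{"type":"number"},"yaw":{"type":"number"},"gripper":{"type":"number"}}}},"newtons":{"type":"number"}},"required":["deltas"]}

```bash
mkdir -p pics; ls
python3 - <<'E'
from cell import *
import cv2
print(observe())
for n in("scene","top"):
    f=grab_frame(n); cv2.imwrite(f"pics/{n}0.png",f["color"][:,:,::-1])
    print(n,{k:v for k,v in f.items() if k!="color"})
E
```

```text
pics
{'time_s': 0.0, 'joint_positions': array([-1.41052592e+00,  4.94176978e-01,  1.34613816e+00, -4.36990458e-06,
        1.30249446e+00, -9.54979882e-02]), 'joint_vel': array([-7.00186321e-04,  2.71315877e-04,  8.12834485e-05,  2.78634412e-04,
       -7.16242779e-04,  1.13415962e-03]), 'tau': array([ 3.54742726e-03, -8.78814983e+01, -3.81856942e+01,  7.11821252e-02,
        5.32008579e-02, -5.28817532e-05]), 'tcp_pos': array([ 0.15805954, -0.60428777,  0.21333974]), 'tcp_rot': array([-2.48595923e+00,  1.91947918e+00,  1.39889675e-03]), 'contact_force': array([ 0.26203684, -0.17389191,  0.02572818]), 'moment': array([-0.01997303, -0.00143233, -0.02966222]), 'finger_gap': 0.09127764297186519}
scene {'fx': 517.2215048241583, 'fy': 517.2215048241583, 'cx': 325.01541894643594, 'cy': 245.9880611139941, 'distortion': array([-0.05653447,  0.        ,  0.        ,  0.        ,  0.        ]), 'camera_from_world': array([[-0.05774847,  0.99805029,  0.02367988,  0.11611217],
       [-0.63591356, -0.05505901,  0.76979377,  0.28078682],
       [ 0.76959669,  0.02939606,  0.63785328, -1.77493442],
       [ 0.        ,  0.        ,  0.        ,  1.        ]])}
top {'fx': 575.9003431292289, 'fy': 575.9003431292289, 'cx': 312.7686650930898, 'cy': 234.65557514615483, 'distortion': array([-0.183378,  0.      ,  0.      ,  0.      ,  0.      ]), 'camera_from_world': array([[ 0.01580955, -0.99969386,  0.01903272, -0.12040473],
       [ 0.98326651,  0.01899915,  0.1811795 , -0.57894442],
       [-0.18148564,  0.01584987,  0.98326586, -1.12883723],
       [ 0.        ,  0.        ,  0.        ,  1.        ]])}
```

View pics/top0.png

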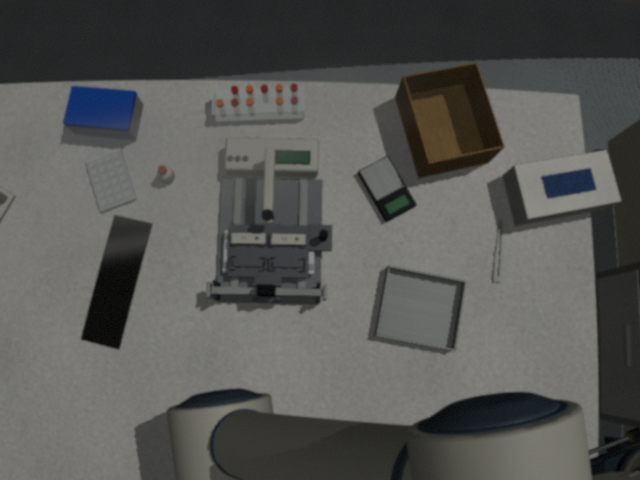

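View pics/scene0.png

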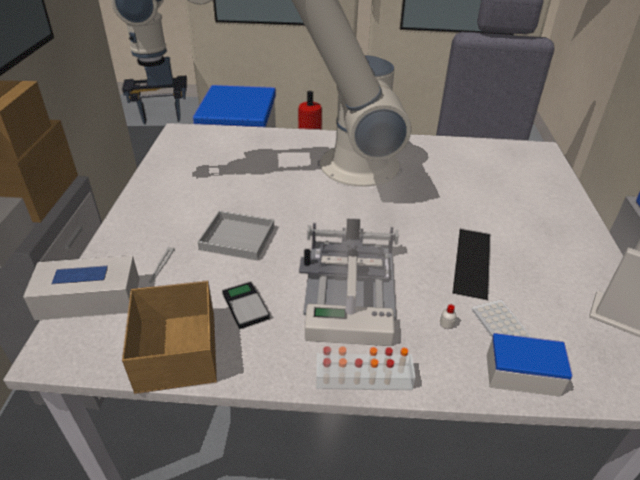

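Top view: bar heads near (212,290) and (325,292), block at (265,291), mat left, tray right, and it looks like only the far row holds cards, around (248,239) and (288,239). Next I'll enlarge this and localise.

```bash
cat > h.py <<'E'
from cell import *
import cv2, numpy as np
from scipy.spatial.transform import Rotation as R
def K(f): return np.array([[f["fx"],0,f["cx"]],[0,f["fy"],f["cy"]],[0,0,1]])
def px2w(f,pts,z):
    "pixels -> world points on plane(s) z"
    p=np.array(pts,float).reshape(-1,1,2); n=cv2.undistortPoints(p,K(f),f["distortion"]).reshape(-1,2)
    T=f["camera_from_world"]; Rm,t=T[:3,:3],T[:3,3]; c=-Rm.T@t
    d=np.c_[n[:,0],-n[:,1],-np.ones(len(n))]@Rm
    s=(np.broadcast_to(z,len(n))-c[2])/d[:,2]
    return c+s[:,None]*d
def w2px(f,P):
    T=f["camera_from_world"]; q=np.atleast_2d(P)@T[:3,:3].T+T[:3,3]; q=q*[1,-1,-1]
    return cv2.projectPoints(q.reshape(-1,1,3),np.zeros(3),np.zeros(3),K(f),f["distortion"])[0].reshape(-1,2)
def crop(f,x0,y0,w,h,s,name):
    c=cv2.resize(f["color"][y0:y0+h,x0:x0+w,::-1],None,fx=s,fy=s,interpolation=cv2.INTER_CUBIC); cv2.imwrite("pics/"+name,c)
def grab(n,name=None):
    f=grab_frame(n); np.save(f"/tmp/{n}.npy",f,allow_pickle=True)
    if name: cv2.imwrite("pics/"+name,f["color"][:,:,::-1])
    return f
def tool():
    s=observe(); r=R.from_rotvec(s["tcp_rot"]).as_matrix(); return s,r
def plan(target,axis_deg=None):
    "tool-frame delta mm to world target TCP; yaw deg to put tool x axis at world angle axis_deg (mod 180)"
    s,r=tool(); d=r.T@(np.array(target)-s["tcp_pos"])*1000
    a=np.degrees(np.arctan2(r[1,0],r[0,0])); out=f"t={s['time_s']:.2f} tcp={np.round(s['tcp_pos']*1000,1)} xang={a:.1f} d(tool)={np.round(d,1)}"
    if axis_deg is not None: out+=f" yaw={-((axis_deg-a+90)%180-90):.2f} (z down) q6={np.degrees(s['joint_positions'][5]):.0f}"
    print(out)
E
python3 - <<'E'
from h import *
f=grab("top")
crop(f,195,130,155,180,3.3,"c1.png")
P=lambda n,pts,z:print(n,np.round(px2w(f,pts,z)[:,:2]*1000))
P("heads",[(212,290),(325,292)],.065); P("block",[(265,291)],.104); P("knob",[(323,237)],.091)
P("mat",[(118,217),(151,223),(119,348),(83,340)],.003)
P("tray",[(388,268),(465,281),(453,351),(374,338)],.03)
P("cards",[(248,239),(288,239)],.061)
E
```

```text
heads [[ 462.   90.]
 [ 463. -136.]]
block [[459. -19.]]
knob [[ 570. -130.]]
mat [[621. 316.]
 [609. 241.]
 [339. 295.]
 [352. 376.]]
tray [[ 518. -269.]
 [ 492. -433.]
 [ 346. -405.]
 [ 372. -240.]]
cards [[568.  22.]
 [570. -60.]]
```

View pics/c1.png

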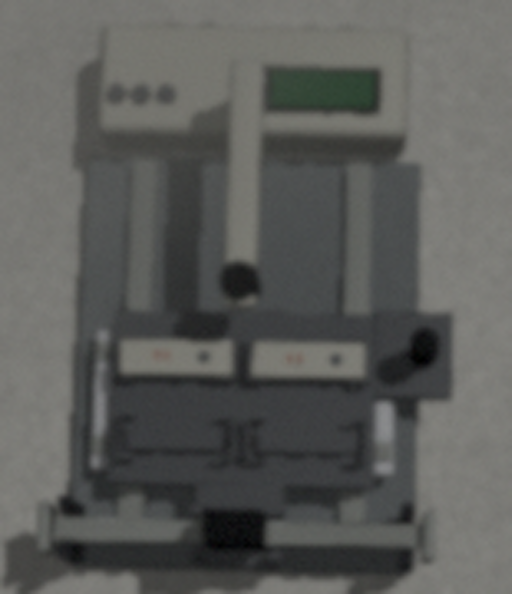

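Only the far-left and far-right cards are present (crop (177,358) and (308,361)); the near nests are empty. Block is at (235,530), knob at (425,348).

Run:
```python
from h import *
from scipy.optimize import least_squares
f=np.load("/tmp/top.npy",allow_pickle=True).item()
u=lambda x,y:(195+x/3.3-.35,130+y/3.3-.35)
# reader-frame points (m) with crop pixels
L=[((-.115,.121,.072),(45,513)),((-.115,-.121,.072),(428,519)),((-.115,0,.104),(235,531)),
((-.008+.0+.032,-.112,.091),(425,348))]
# carrier_mid home x: forks at x=-83 hold bar at -115 -> mid x=-32
L[3]=((0,-.112,.091),(425,345))
L+=[((-.007,.041,.061),(177,358)),((-.007,-.041,.061),(308,361)),((-.135,.11,.014),None),((.135,-.11,.014),None)]
L=[l for l in L if l[1]]
M=np.array([l[0] for l in L]);px=np.array([u(*l[1]) for l in L])
def w(p):
    c,s=np.cos(p[2]),np.sin(p[2]); return np.c_[p[0]+c*M[:,0]-s*M[:,1],p[1]+s*M[:,0]+c*M[:,1],M[:,2]]
r=least_squares(lambda p:(w2px(f,w(p))-px).ravel(),[.575,-.02,0])
print(r.x[:2]*1000,np.degrees(r.x[2])); print(np.round(r.fun.reshape(-1,2),1))
p=r.x;c,s=np.cos(p[2]),np.sin(p[2])
for n,a in dict(bar=(-.115,0),ptr=(.03,0),knob=(0,-.112),c3=(-.007,.041),c4=(-.007,-.041)).items(): print(n,np.round([(p[0]+c*a[0]-s*a[1])*1000,(p[1]+s*a[0]+c*a[1])*1000],1))
print(observe()["time_s"])
# bar: jaw closes along reader x; tcp above block
b=[p[0]-.115*c,p[1]-.115*s]
plan([b[0],b[1],.25],np.degrees(p[2]))
```

```text
[579.7264657  -19.50827775] -0.2935211836645798
[[-2.5  2.8]
 [ 2.6  4.1]
 [-0.7 -2.4]
 [ 0.4 -1.8]
 [-0.1 -1.5]
 [ 0.4 -1.4]]
bar [464.7 -18.9]
ptr [609.7 -19.7]
knob [ 579.2 -131.5]
c3 [572.9  21.5]
c4 [572.5 -60.5]
0.15
t=0.15 tcp=[ 158.1 -604.4  213.5] xang=-75.3 d(tool)=[-488.9 -444.8  -36. ] yaw=-75.05 (z down) q6=-5
```

jog_arm --deltas '[{"tx":-27,"ty":-24.7,"tz":-2,"gripper":-1},{"tx":-27,"ty":-24.7,"tz":-2},{"tx":-27,"ty":-24.7,"tz":-2},{"tx":-27,"ty":-24.7,"tz":-2},{"tx":-27,"ty":-24.7,"tz":-2},{"tx":-27,"ty":-24.7,"tz":-2},{"tx":-27,"ty":-24.7,"tz":-2},{"tx":-27,"ty":-24.7,"tz":-2},{"tx":-27,"ty":-24.7,"tz":-2},{"tx":-27,"ty":-24.7,"tz":-2}]'

```text
schema error: expected keys tx, ty, tz, yaw, gripper
```

jog_arm --deltas '[{"tx":-27,"ty":-24.7},{"tx":-27,"ty":-24.7},{"tx":-27,"ty":-24.7},{"tx":-27,"ty":-24.7},{"tx":-27,"ty":-24.7},{"tx":-27,"ty":-24.7},{"tx":-27,"ty":-24.7},{"tx":-27,"ty":-24.7},{"yaw":-7},{"yaw":-7}]'

```text
schema error: expected keys tx, ty, tz, yaw, gripper
```

jog_arm --deltas '[{"yaw":-7},{"yaw":-7},{"yaw":-7},{"yaw":-7},{"yaw":-7},{"yaw":-7},{"yaw":-7},{"yaw":-7},{"yaw":-5},{}]'

```text
schema error: expected keys tx, ty, tz, yaw, gripper
```

Run:
```python
from h import *
f=grab("wrist","w1.png"); plan([.4647,-.0189,.25],-.3)
```

```text
t=0.20 tcp=[ 158.1 -604.4  213.6] xang=-75.3 d(tool)=[-488.9 -444.8  -36. ] yaw=-75.05 (z down) q6=-5
```

View pics/w1.png

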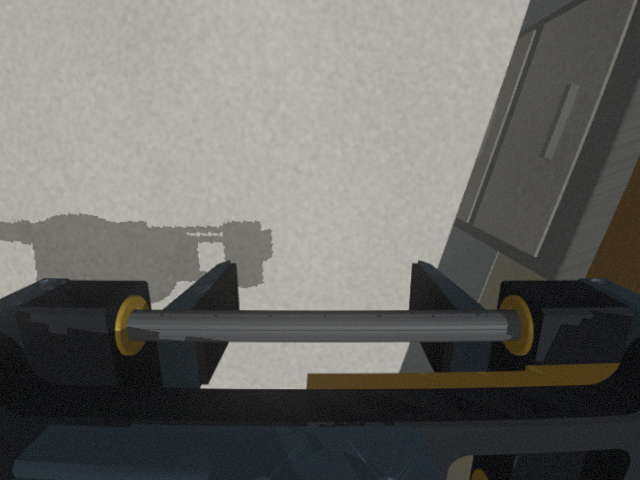

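All five keys are required in each row; nothing has moved. The wrist picture shows only the bare bench between the fingers. I'll resend the moves with full rows.

jog_arm --deltas '[{"tx":-27,"ty":-24.7,"tz":-2,"yaw":0,"gripper":-1},{"tx":-27,"ty":-24.7,"tz":-2,"yaw":0,"gripper":-1},{"tx":-27,"ty":-24.7,"tz":-2,"yaw":0,"gripper":-1},{"tx":-27,"ty":-24.7,"tz":-2,"yaw":0,"gripper":-1},{"tx":-27,"ty":-24.7,"tz":-2,"yaw":0,"gripper":-1},{"tx":-27,"ty":-24.7,"tz":-2,"yaw":0,"gripper":-1},{"tx":-27,"ty":-24.7,"tz":-2,"yaw":0,"gripper":-1},{"tx":-27,"ty":-24.7,"tz":-2,"yaw":0,"gripper":-1},{"tx":-27,"ty":-24.7,"tz":-2,"yaw":0,"gripper":-1},{"tx":-27,"ty":-24.7,"tz":-2,"yaw":0,"gripper":-1}]'

```text
time_s: 1.03
tcp_pos: [0.3291, -0.2793, 0.234]
tcp_rot: [-2.486, 1.92, -0.0]
contact_force: [1.0, -0.0, 1.5]
finger_gap: 0.0912
```

jog_arm --deltas '[{"tx":-27,"ty":-24.7,"tz":0,"yaw":0,"gripper":-1},{"tx":-27,"ty":-24.7,"tz":0,"yaw":0,"gripper":-1},{"tx":-27,"ty":-24.7,"tz":0,"yaw":0,"gripper":-1},{"tx":-27,"ty":-24.7,"tz":0,"yaw":0,"gripper":-1},{"tx":-27,"ty":-24.7,"tz":0,"yaw":0,"gripper":-1},{"tx":-27,"ty":-24.7,"tz":0,"yaw":0,"gripper":-1},{"tx":-27,"ty":-24.7,"tz":0,"yaw":0,"gripper":-1},{"tx":-27,"ty":-24.7,"tz":0,"yaw":0,"gripper":-1},{"tx":0,"ty":0,"tz":0,"yaw":-7,"gripper":-1},{"tx":0,"ty":0,"tz":0,"yaw":-7,"gripper":-1}]'

```text
time_s: 1.87
tcp_pos: [0.4659, -0.02, 0.2338]
tcp_rot: [-2.708, 1.592, 0.0]
contact_force: [-0.3, 0.0, 0.1]
finger_gap: 0.0912
```

jog_arm --deltas '[{"tx":0,"ty":0,"tz":0,"yaw":-7,"gripper":-1},{"tx":0,"ty":0,"tz":0,"yaw":-7,"gripper":-1},{"tx":0,"ty":0,"tz":0,"yaw":-7,"gripper":-1},{"tx":0,"ty":0,"tz":0,"yaw":-7,"gripper":-1},{"tx":0,"ty":0,"tz":0,"yaw":-7,"gripper":-1},{"tx":0,"ty":0,"tz":0,"yaw":-7,"gripper":-1},{"tx":0,"ty":0,"tz":0,"yaw":-7,"gripper":-1},{"tx":0,"ty":0,"tz":0,"yaw":-7,"gripper":-1},{"tx":0,"ty":0,"tz":0,"yaw":-5,"gripper":-1},{"tx":0,"ty":0,"tz":0,"yaw":0,"gripper":-1}]'

```text
time_s: 2.7
tcp_pos: [0.4652, -0.022, 0.2339]
tcp_rot: [-3.142, 0.002, 0.0]
contact_force: [-0.5, 0.5, 0.8]
finger_gap: 0.0911
```

Run:
```python
from h import *
f=grab("wrist","w2.png"); plan([.4647,-.0189,.25],-.3); print(f["camera_from_world"],f["fx"],f["distortion"])
```

```text
t=2.75 tcp=[465.3 -22.  233.9] xang=-0.4 d(tool)=[ -0.6  -3.1 -16.1] yaw=-0.13 (z down) q6=-10
[[ 9.99999059e-01 -1.15542084e-03  7.40231867e-04 -4.64428089e-01]
 [ 1.30624892e-03  9.66778910e-01 -2.55610708e-01  5.36965572e-02]
 [-4.20302619e-04  2.55611434e-01  9.66779509e-01 -4.03582596e-01]
 [ 0.00000000e+00  0.00000000e+00  0.00000000e+00  1.00000000e+00]] 345.1435236052703 [-0.04814508  0.          0.          0.          0.        ]
```

View pics/w2.png

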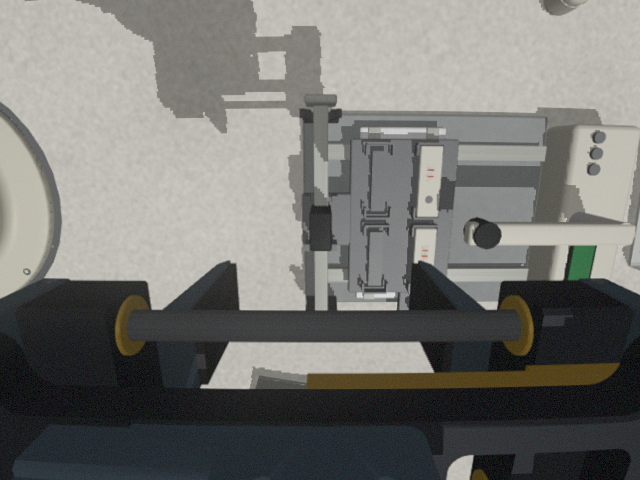

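Wrist view: block at about (320,228), bar's left head at (320,99), cards at (428,180) and (425,245), near nests empty. I'll enlarge it for a better fit.

Run:
```python
from h import *
f=np.load("/tmp/wrist.npy",allow_pickle=True).item(); crop(f,295,85,200,170,4,"c2.png")
```

```text
(no output)
```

View pics/c2.png

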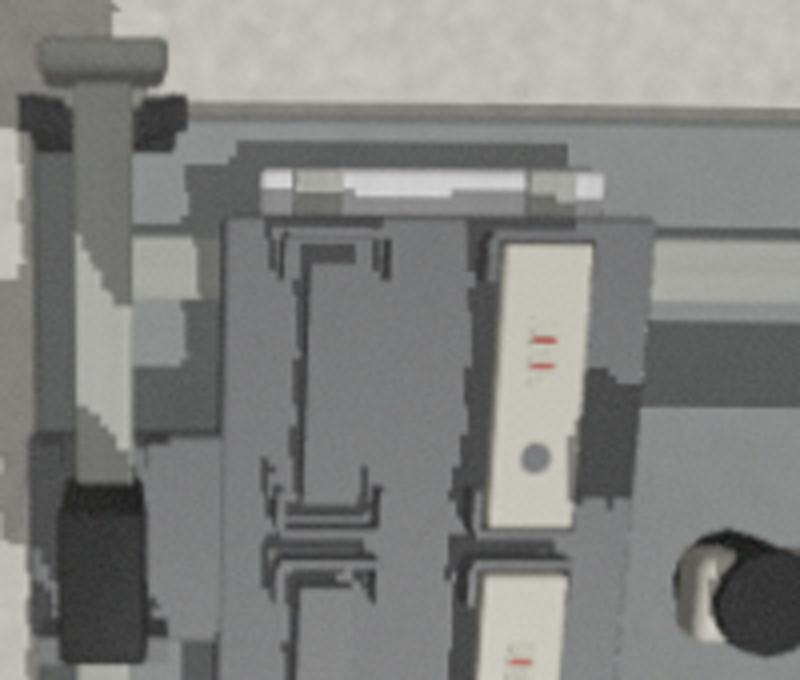

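Run:
```python
from h import *
from scipy.optimize import least_squares
f=np.load("/tmp/wrist.npy",allow_pickle=True).item()
u=lambda q:np.array(q)/4+[295-.4,85-.4]
L=[((-.125,.018,.104),(60,509)),((-.105,.018,.104),(147,512)),((-.105,-.018,.104),(143,664)),((-.125,-.018,.104),(60,661)),
((-.018,.076,.061),(502,242)),((.004,.076,.061),(592,245)),((.004,.006,.061),(572,528)),((-.018,.006,.061),(487,526)),((-.018,-.006,.061),(482,574)),((.004,-.006,.061),(568,577)),((.135,.11,.014),None)]
L=[l for l in L if l[1]]
M=np.array([l[0] for l in L]);px=np.array([u(l[1]) for l in L])
def w(p,M=M):
    c,s=np.cos(p[2]),np.sin(p[2]); return np.c_[p[0]+c*M[:,0]-s*M[:,1],p[1]+s*M[:,0]+c*M[:,1],M[:,2]]
r=least_squares(lambda p:(w2px(f,w(p))-px).ravel(),[.58,-.02,0]);p=r.x
print(p[:2]*1000,np.degrees(p[2])); print(np.round(r.fun.reshape(-1,2),1).tolist())
np.save("reader.npy",p)
b=w(p,np.array([[-.115,0,.3],[.03,0,0],[0,-.112,0]]));print(np.round(b*1000,1))
bw=px2w(f,[u(l[1]) for l in L[:4]],.104).mean(0)*1000;print("block direct",bw)
plan([b[0,0],b[0,1],.104-.030],np.degrees(p[2]))
```

```text
[575.82694827 -18.71432235] -0.18406549825842305
[[-1.1, -0.1], [-0.1, -0.9], [0.6, 0.5], [-0.8, 1.2], [0.8, -0.0], [0.8, -0.5], [0.0, 0.1], [-0.2, 0.5], [0.2, 0.1], [0.0, -0.6]]
[[ 460.8  -18.3  300. ]
 [ 605.8  -18.8    0. ]
 [ 575.5 -130.7    0. ]]
block direct [461.16203739 -18.1743487  104.        ]
t=2.75 tcp=[465.3 -22.  233.9] xang=-0.4 d(tool)=[ -4.4  -3.6 159.9] yaw=-0.24 (z down) q6=-10
```

jog_arm --deltas '[{"tx":-4.4,"ty":-3.6,"tz":20,"yaw":-0.2,"gripper":-1},{"tx":0,"ty":0,"tz":25,"yaw":0,"gripper":-1},{"tx":0,"ty":0,"tz":25,"yaw":0,"gripper":-1},{"tx":0,"ty":0,"tz":25,"yaw":0,"gripper":-1},{"tx":0,"ty":0,"tz":20,"yaw":0,"gripper":-1},{"tx":0,"ty":0,"tz":15,"yaw":0,"gripper":-1},{"tx":0,"ty":0,"tz":15,"yaw":0,"gripper":-1},{"tx":0,"ty":0,"tz":10,"yaw":0,"gripper":-1},{"tx":0,"ty":0,"tz":6,"yaw":0,"gripper":-1},{"tx":0,"ty":0,"tz":0,"yaw":0,"gripper":-1}]' --newtons 50

```text
time_s: 3.58
tcp_pos: [0.4604, -0.0183, 0.072]
tcp_rot: [-3.141, 0.008, 0.003]
contact_force: [-0.6, -0.4, 0.2]
finger_gap: 0.0911
```

jog_arm --deltas '[{"tx":0,"ty":0,"tz":0,"yaw":0,"gripper":1},{"tx":0,"ty":0,"tz":0,"yaw":0,"gripper":1},{"tx":0,"ty":0,"tz":0,"yaw":0,"gripper":1},{"tx":0,"ty":0,"tz":0,"yaw":0,"gripper":1},{"tx":0,"ty":0,"tz":0,"yaw":0,"gripper":1},{"tx":0,"ty":0,"tz":0,"yaw":0,"gripper":1},{"tx":0,"ty":0,"tz":0,"yaw":0,"gripper":1},{"tx":0,"ty":0,"tz":0,"yaw":0,"gripper":1}]'

```text
time_s: 4.25
tcp_pos: [0.461, -0.0184, 0.073]
tcp_rot: [3.142, -0.004, 0.0]
contact_force: [0.4, -0.2, -0.7]
finger_gap: 0.0407
```

jog_arm --deltas '[{"tx":0,"ty":0,"tz":0,"yaw":0,"gripper":1},{"tx":0,"ty":0,"tz":0,"yaw":0,"gripper":1},{"tx":0,"ty":0,"tz":0,"yaw":0,"gripper":1},{"tx":0,"ty":0,"tz":0,"yaw":0,"gripper":1},{"tx":0,"ty":0,"tz":0,"yaw":0,"gripper":1},{"tx":0,"ty":0,"tz":0,"yaw":0,"gripper":1}]'

```text
time_s: 4.75
tcp_pos: [0.461, -0.0184, 0.0729]
tcp_rot: [3.142, -0.004, 0.0]
contact_force: [0.6, 0.2, 1.2]
finger_gap: 0.02
```

Run:
```python
from h import *
s=observe();print(s["finger_gap"],s["contact_force"],s["moment"]); plan([.4647,-.0189,.25],-.18)
```

```text
0.01997112331819379 [0.63451734 0.15557189 1.15590263] [-0.05099882 -0.2074522  -0.01701637]
t=4.75 tcp=[461.  -18.4  72.9] xang=-0.1 d(tool)=[   3.7    0.5 -177.1] yaw=0.04 (z down) q6=-10
```

jog_arm --deltas '[{"tx":0,"ty":0,"tz":-4,"yaw":0,"gripper":1},{"tx":0,"ty":0,"tz":-8,"yaw":0,"gripper":1},{"tx":0,"ty":0,"tz":-10,"yaw":0,"gripper":1},{"tx":0,"ty":0,"tz":-12,"yaw":0,"gripper":1},{"tx":0,"ty":0,"tz":-12,"yaw":0,"gripper":1},{"tx":0,"ty":0,"tz":-14,"yaw":0,"gripper":1},{"tx":0,"ty":0,"tz":-14,"yaw":0,"gripper":1},{"tx":0,"ty":0,"tz":-14,"yaw":0,"gripper":1},{"tx":0,"ty":0,"tz":-12,"yaw":0,"gripper":1},{"tx":0,"ty":0,"tz":0,"yaw":0,"gripper":1}]' --newtons 60

```text
time_s: 5.58
tcp_pos: [0.4618, -0.0185, 0.1753]
tcp_rot: [3.141, -0.004, 0.005]
contact_force: [1.1, 0.1, -3.6]
finger_gap: 0.0196
```

jog_arm --deltas '[{"tx":2,"ty":-20,"tz":0,"yaw":0,"gripper":1},{"tx":2,"ty":-30,"tz":0,"yaw":0,"gripper":1},{"tx":2,"ty":-36,"tz":0,"yaw":0,"gripper":1},{"tx":2,"ty":-36,"tz":0,"yaw":0,"gripper":1},{"tx":2,"ty":-36,"tz":0,"yaw":0,"gripper":1},{"tx":2,"ty":-36,"tz":0,"yaw":0,"gripper":1},{"tx":2,"ty":-36,"tz":0,"yaw":0,"gripper":1},{"tx":2,"ty":-36,"tz":0,"yaw":0,"gripper":1},{"tx":2,"ty":-35,"tz":0,"yaw":0,"gripper":1},{"tx":2,"ty":-24,"tz":0,"yaw":0,"gripper":1}]'

```text
time_s: 6.42
tcp_pos: [0.4811, 0.3095, 0.1724]
tcp_rot: [-3.141, 0.002, 0.001]
contact_force: [0.1, 0.2, -3.8]
finger_gap: 0.0197
```

jog_arm --deltas '[{"tx":0,"ty":0,"tz":0,"yaw":-4,"gripper":1},{"tx":0,"ty":0,"tz":0,"yaw":-7,"gripper":1},{"tx":0,"ty":0,"tz":0,"yaw":-7,"gripper":1},{"tx":0,"ty":0,"tz":0,"yaw":-7,"gripper":1},{"tx":0,"ty":0,"tz":0,"yaw":-7,"gripper":1},{"tx":0,"ty":0,"tz":0,"yaw":-7,"gripper":1},{"tx":0,"ty":0,"tz":0,"yaw":-7,"gripper":1},{"tx":0,"ty":0,"tz":0,"yaw":-7,"gripper":1},{"tx":0,"ty":0,"tz":0,"yaw":-7,"gripper":1},{"tx":0,"ty":0,"tz":0,"yaw":-7,"gripper":1}]'

```text
time_s: 7.25
tcp_pos: [0.4813, 0.3063, 0.1723]
tcp_rot: [-2.617, -1.739, 0.002]
contact_force: [-0.5, -0.2, -3.4]
finger_gap: 0.0198
```

jog_arm --deltas '[{"tx":0,"ty":0,"tz":0,"yaw":-7,"gripper":1},{"tx":0,"ty":0,"tz":0,"yaw":-4,"gripper":1},{"tx":0,"ty":0,"tz":0,"yaw":0,"gripper":1}]'

```text
time_s: 7.5
tcp_pos: [0.4813, 0.3064, 0.1724]
tcp_rot: [-2.44, -1.978, 0.002]
contact_force: [-1.4, -0.2, -3.7]
finger_gap: 0.0197
```

Run:
```python
from h import *
f=grab("top"); crop(f,50,180,200,200,3,"t2.png"); plan([.480,.307,.034],78.2); print(observe()["finger_gap"])
```

```text
t=7.55 tcp=[481.4 306.4 172.4] xang=77.8 d(tool)=[  0.4  -1.4 138.4] yaw=-0.42 (z down) q6=-51
0.019982313802018037
```

View pics/t2.png

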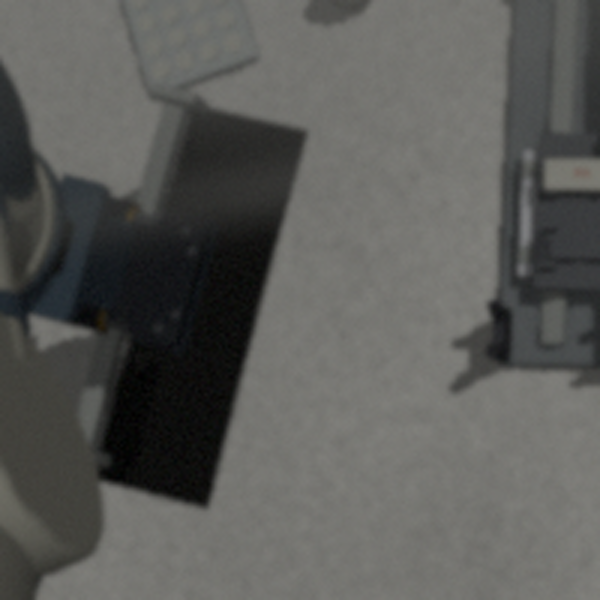

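jog_arm --deltas '[{"tx":0,"ty":0,"tz":10,"yaw":0,"gripper":1},{"tx":0,"ty":0,"tz":20,"yaw":0,"gripper":1},{"tx":0,"ty":0,"tz":25,"yaw":0,"gripper":1},{"tx":0,"ty":0,"tz":25,"yaw":0,"gripper":1},{"tx":0,"ty":0,"tz":20,"yaw":0,"gripper":1},{"tx":0,"ty":0,"tz":15,"yaw":0,"gripper":1},{"tx":0,"ty":0,"tz":10,"yaw":0,"gripper":1},{"tx":0,"ty":0,"tz":5,"yaw":0,"gripper":1},{"tx":0,"ty":0,"tz":3,"yaw":0,"gripper":1},{"tx":0,"ty":0,"tz":3,"yaw":0,"gripper":1}]'

```text
time_s: 8.38
tcp_pos: [0.4821, 0.3067, 0.0371]
tcp_rot: [2.444, 1.973, 0.001]
contact_force: [0.3, 1.0, -4.2]
finger_gap: 0.0192
```

jog_arm --deltas '[{"tx":0,"ty":0,"tz":1,"yaw":0,"gripper":1},{"tx":0,"ty":0,"tz":1,"yaw":0,"gripper":1},{"tx":0,"ty":0,"tz":0.5,"yaw":0,"gripper":1}]'

```text
time_s: 8.63
tcp_pos: [0.4821, 0.3068, 0.0349]
tcp_rot: [2.444, 1.974, 0.001]
contact_force: [-0.4, -0.1, -3.5]
finger_gap: 0.0199
```

jog_arm --deltas '[{"tx":0,"ty":0,"tz":0.7,"yaw":0,"gripper":1},{"tx":0,"ty":0,"tz":0.5,"yaw":0,"gripper":1},{"tx":0,"ty":0,"tz":0.5,"yaw":0,"gripper":1},{"tx":0,"ty":0,"tz":0,"yaw":0,"gripper":1}]'

```text
time_s: 8.97
tcp_pos: [0.482, 0.3067, 0.0339]
tcp_rot: [2.444, 1.974, 0.002]
contact_force: [-4.4, -2.0, 16.5]
finger_gap: 0.0197
```

jog_arm --deltas '[{"tx":0,"ty":0,"tz":-0.5,"yaw":0,"gripper":-0.3},{"tx":0,"ty":0,"tz":0,"yaw":0,"gripper":-0.3},{"tx":0,"ty":0,"tz":0,"yaw":0,"gripper":-0.3},{"tx":0,"ty":0,"tz":0,"yaw":0,"gripper":-0.3},{"tx":0,"ty":0,"tz":0,"yaw":0,"gripper":-0.3},{"tx":0,"ty":0,"tz":0,"yaw":0,"gripper":-0.3}]'

```text
time_s: 9.47
tcp_pos: [0.4817, 0.3066, 0.0332]
tcp_rot: [-2.444, -1.974, 0.0]
contact_force: [-0.6, 0.1, -0.2]
finger_gap: 0.057
```

jog_arm --deltas '[{"tx":0,"ty":0,"tz":-15,"yaw":0,"gripper":-0.3},{"tx":0,"ty":0,"tz":-25,"yaw":0,"gripper":-0.3},{"tx":0,"ty":0,"tz":-30,"yaw":0,"gripper":-0.3},{"tx":0,"ty":0,"tz":-38,"yaw":0,"gripper":-0.3},{"tx":0,"ty":0,"tz":-38,"yaw":0,"gripper":-0.3},{"tx":0,"ty":0,"tz":-38,"yaw":6,"gripper":-0.3},{"tx":0,"ty":0,"tz":0,"yaw":7,"gripper":-0.3},{"tx":0,"ty":0,"tz":0,"yaw":7,"gripper":-0.3},{"tx":0,"ty":0,"tz":0,"yaw":7,"gripper":-0.3},{"tx":0,"ty":0,"tz":0,"yaw":7,"gripper":-0.3}]'

```text
time_s: 10.3
tcp_pos: [0.4817, 0.3066, 0.2174]
tcp_rot: [-2.918, -1.164, -0.001]
contact_force: [-0.8, 0.1, 0.1]
finger_gap: 0.0595
```

jog_arm --deltas '[{"tx":0,"ty":0,"tz":0,"yaw":7,"gripper":-0.3},{"tx":0,"ty":0,"tz":0,"yaw":7,"gripper":-0.3},{"tx":0,"ty":0,"tz":0,"yaw":7,"gripper":-0.3},{"tx":0,"ty":0,"tz":0,"yaw":7,"gripper":-0.3},{"tx":0,"ty":0,"tz":0,"yaw":7,"gripper":-0.3},{"tx":0,"ty":0,"tz":0,"yaw":7,"gripper":-0.3},{"tx":0,"ty":0,"tz":0,"yaw":2,"gripper":-0.3},{"tx":0,"ty":0,"tz":0,"yaw":0,"gripper":-0.3}]'

```text
time_s: 10.97
tcp_pos: [0.4817, 0.3066, 0.2171]
tcp_rot: [3.142, -0.007, -0.0]
contact_force: [-1.3, -0.4, -0.1]
finger_gap: 0.0593
```

Run:
```python
from h import *
plan([.5755,-.1307,.2],-.18); print(observe()["finger_gap"])
```

```text
t=10.97 tcp=[481.7 306.6 217.1] xang=-0.3 d(tool)=[ 95.8 436.8  17.1] yaw=-0.08 (z down) q6=27
0.0592836340695744
```

jog_arm --deltas '[{"tx":8,"ty":36,"tz":0,"yaw":0,"gripper":-0.3},{"tx":8,"ty":36,"tz":0,"yaw":0,"gripper":-0.3},{"tx":8,"ty":36,"tz":0,"yaw":0,"gripper":-0.3},{"tx":8,"ty":36,"tz":0,"yaw":0,"gripper":-0.3},{"tx":8,"ty":36,"tz":0,"yaw":0,"gripper":-0.3},{"tx":8,"ty":36,"tz":0,"yaw":0,"gripper":-0.3},{"tx":8,"ty":36,"tz":0,"yaw":0,"gripper":-0.3},{"tx":8,"ty":36,"tz":0,"yaw":0,"gripper":-0.3},{"tx":8,"ty":36,"tz":0,"yaw":0,"gripper":-0.3},{"tx":8,"ty":36,"tz":0,"yaw":0,"gripper":-0.3}]'

```text
time_s: 11.8
tcp_pos: [0.5609, -0.0555, 0.2173]
tcp_rot: [-3.142, 0.001, -0.0]
contact_force: [0.5, 0.4, -0.3]
finger_gap: 0.0589
```

jog_arm --deltas '[{"tx":8,"ty":36,"tz":5,"yaw":0,"gripper":-0.3},{"tx":7,"ty":30,"tz":5,"yaw":0,"gripper":-0.3},{"tx":0,"ty":10,"tz":0,"yaw":0,"gripper":-0.3},{"tx":0,"ty":0,"tz":0,"yaw":0,"gripper":-0.3}]'

```text
time_s: 12.13
tcp_pos: [0.5756, -0.1321, 0.2067]
tcp_rot: [3.141, -0.005, -0.001]
contact_force: [0.3, -0.1, -0.5]
finger_gap: 0.0589
```

Run:
```python
from h import *
f=grab("wrist","w3.png"); g=grab("top")
a=cv2.resize(g["color"][180:380,60:480,::-1],(640,305)); cv2.imwrite("pics/m3.png",np.vstack([f["color"][:290,:,::-1],a]))
plan([.5755,-.1307,.2],-.18)
```

```text
t=12.23 tcp=[ 575.3 -129.3  207.1] xang=-0.1 d(tool)=[0.2 1.4 7.1] yaw=0.06 (z down) q6=-18
```

View pics/m3.png

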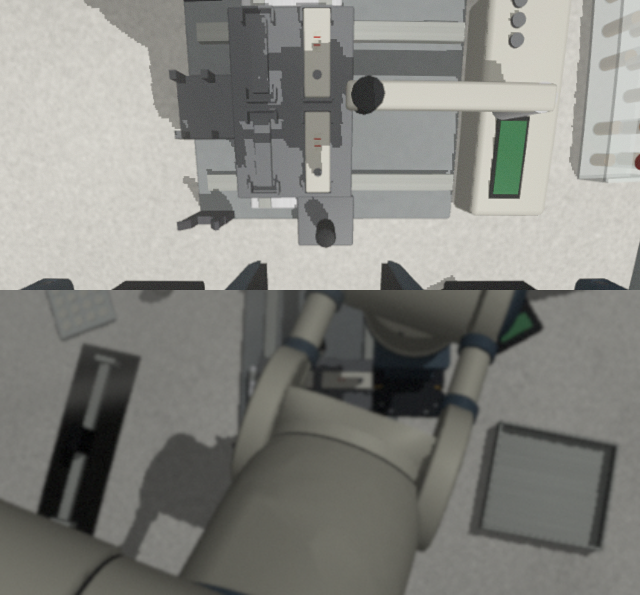

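Bar lies on the mat along its length (lower half); knob top at (325,232) in the wrist frame, cards in the far nests, near nests empty.

Run:
```python
from h import *
f=np.load("/tmp/wrist.npy",allow_pickle=True).item()
P=lambda n,q,z:print(n,np.round(px2w(f,q,z)*1000,1)[:,:2].tolist())
P("knob",[(325,233)],.091);P("barrel",[(368,95)],.118)
P("card3",[(305,8),(329,9),(329,97),(305,96)],.061);P("card4",[(307,111),(331,111),(330,192),(306,192)],.061);P("win",[(317,41),(317.5,142)],.061)
crop(f,240,0,170,250,3,"c3.png")
plan([.5755,-.1307,.064],-.18)
```

```text
knob [[575.7, -126.4]]
barrel [[606.1, -20.4]]
card3 [[559.9, 56.1], [579.5, 55.2], [579.5, -13.4], [558.9, -12.5]]
card4 [[560.4, -24.8], [581.2, -24.9], [580.4, -95.0], [558.5, -94.9]]
win [[569.5, 30.9], [569.3, -50.9]]
t=12.23 tcp=[ 575.3 -129.3  207.1] xang=-0.1 d(tool)=[  0.2   1.5 143.1] yaw=0.06 (z down) q6=-18
```

View pics/c3.png

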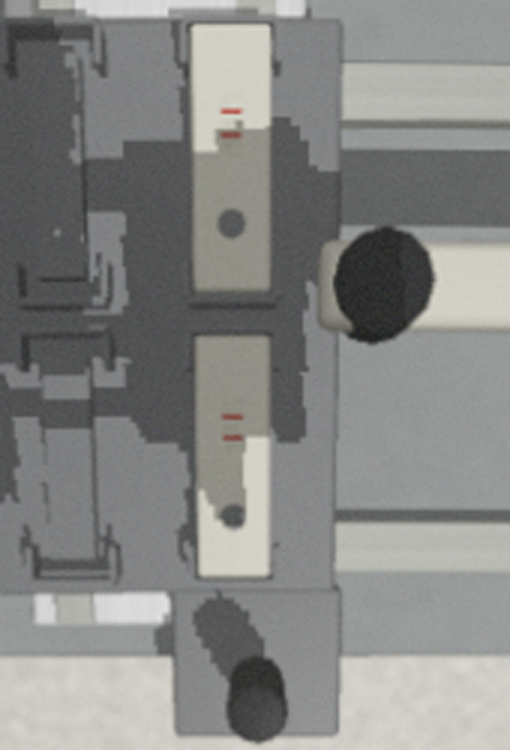

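Run:
```python
from h import *
f=np.load("/tmp/wrist.npy",allow_pickle=True).item()
u=lambda q:np.array(q)/3+[240-.33,-.33]
P=lambda n,q,z:print(n,np.round(px2w(f,[u(a) for a in q],z)*1000,1)[:,:2].tolist())
P("knob",[(257,706)],.091);P("w",[(231,122),(232,427)],.061)
P("c3",[(191,24),(271,24),(271,291),(191,291)],.061);P("c4",[(194,335),(271,335),(271,577),(196,577)],.061)
P("barrel",[(385,278)],.118)
for a in [(191,24),(271,24),(271,291),(191,291)],[(194,335),(271,335),(271,577),(196,577)]: print(px2w(f,[u(q) for q in a],.061).mean(0))
p=np.load("reader.npy");c,s=np.cos(p[2]),np.sin(p[2])
for n,a in dict(c3=(-.007,.041),c4=(-.007,-.041),ptr=(.03,0),knob=(0,-.112)).items(): print(n,np.round([(p[0]+c*a[0]-s*a[1])*1000,(p[1]+s*a[0]+c*a[1])*1000],1))
```

```text
knob [[576.0, -128.1]]
w [[569.2, 31.4], [568.9, -50.9]]
c3 [[558.5, 56.3], [580.3, 56.2], [580.4, -13.2], [557.5, -13.1]]
c4 [[558.1, -25.1], [580.4, -25.2], [580.4, -95.0], [557.6, -94.9]]
barrel [[606.0, -18.6]]
[0.56916443 0.02157808 0.061     ]
[ 0.56913456 -0.0600243   0.061     ]
c3 [569.   22.3]
c4 [568.7 -59.7]
ptr [605.8 -18.8]
knob [ 575.5 -130.7]
```

jog_arm --deltas '[{"tx":0.3,"ty":0.7,"tz":15,"yaw":0,"gripper":-0.3},{"tx":0,"ty":0,"tz":25,"yaw":0,"gripper":-0.3},{"tx":0,"ty":0,"tz":25,"yaw":0,"gripper":-0.3},{"tx":0,"ty":0,"tz":25,"yaw":0,"gripper":-0.3},{"tx":0,"ty":0,"tz":20,"yaw":0,"gripper":-0.3},{"tx":0,"ty":0,"tz":15,"yaw":0,"gripper":-0.3},{"tx":0,"ty":0,"tz":10,"yaw":0,"gripper":-0.3},{"tx":0,"ty":0,"tz":6,"yaw":0,"gripper":-0.3},{"tx":0,"ty":0,"tz":2,"yaw":0,"gripper":-0.3},{"tx":0,"ty":0,"tz":0,"yaw":0,"gripper":1}]' --newtons 40

```text
time_s: 13.07
tcp_pos: [0.5761, -0.1299, 0.0645]
tcp_rot: [3.142, -0.003, 0.0]
contact_force: [0.4, -0.4, 0.2]
finger_gap: 0.0548
```

jog_arm --deltas '[{"tx":0,"ty":0,"tz":0,"yaw":0,"gripper":1},{"tx":0,"ty":0,"tz":0,"yaw":0,"gripper":1},{"tx":0,"ty":0,"tz":0,"yaw":0,"gripper":1},{"tx":0,"ty":0,"tz":0,"yaw":0,"gripper":1},{"tx":0,"ty":0,"tz":0,"yaw":0,"gripper":1},{"tx":0,"ty":0,"tz":0,"yaw":0,"gripper":1},{"tx":0,"ty":0,"tz":0,"yaw":0,"gripper":1},{"tx":0,"ty":0,"tz":0,"yaw":0,"gripper":1}]'

```text
time_s: 13.73
tcp_pos: [0.5768, -0.1305, 0.0645]
tcp_rot: [3.141, -0.004, 0.002]
contact_force: [5.7, 0.6, -1.0]
finger_gap: 0.0172
```

jog_arm --deltas '[{"tx":2,"ty":2,"tz":0,"yaw":0,"gripper":1},{"tx":4,"ty":5,"tz":0,"yaw":0,"gripper":1},{"tx":5,"ty":7,"tz":0,"yaw":0,"gripper":1},{"tx":5,"ty":7,"tz":0,"yaw":0,"gripper":1},{"tx":5,"ty":7,"tz":0,"yaw":0,"gripper":1},{"tx":5,"ty":7,"tz":0,"yaw":0,"gripper":1},{"tx":5,"ty":7,"tz":0,"yaw":0,"gripper":1},{"tx":4,"ty":5,"tz":0,"yaw":0,"gripper":1},{"tx":1.8,"ty":3.2,"tz":0,"yaw":0,"gripper":1},{"tx":0,"ty":0,"tz":0,"yaw":0,"gripper":1}]'

```text
time_s: 14.57
tcp_pos: [0.6129, -0.1815, 0.0644]
tcp_rot: [3.141, -0.005, 0.0]
contact_force: [1.6, -1.4, 4.0]
finger_gap: 0.0174
```

Run:
```python
from h import *
f=grab("wrist"); g=grab("scene")
a=cv2.resize(f["color"][0:280,160:480,::-1],(640,560)); cv2.imwrite("pics/r3.png",a)
crop(g,290,210,120,120,4,"s3.png")
plan([.5768+.0368,-.1305-.0502,.0645],-.18)
```

```text
t=14.67 tcp=[ 612.8 -181.1   64.4] xang=-0.2 d(tool)=[ 0.8 -0.4 -0.1] yaw=0.02 (z down) q6=-22
```

View pics/r3.png

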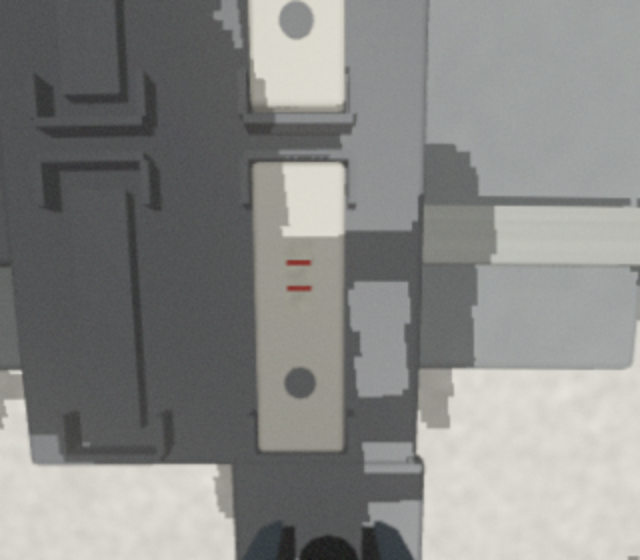

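Run:
```python
from h import *
f=np.load("/tmp/wrist.npy",allow_pickle=True).item()
u=lambda q:np.array(q)/2+[160-.25,-.25]
P=lambda n,q,z:print(n,np.round(px2w(f,[u(a) for a in q],z)*1000,1)[:,:2].tolist())
P("w4,dot4,dot3",[(299,276),(300,382),(296,20)],.061)
P("c4",[(252,160),(345,160),(345,451),(258,451)],.061);P("c3low",[(247,106),(345,108)],.061)
```

```text
w4,dot4,dot3 [[605.1, -102.1], [605.0, -127.7], [605.1, -46.1]]
c4 [[594.4, -75.8], [616.2, -75.9], [616.4, -145.4], [594.0, -145.3]]
c3low [[593.6, -64.1], [616.2, -64.6]]
```

View pics/s3.png

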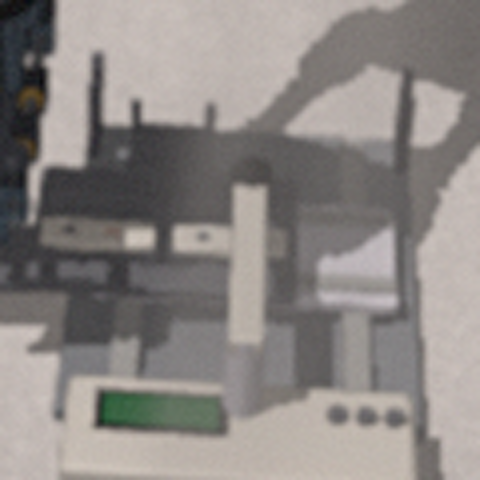

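Card 3's window comes out at (605.1, -20.3), against the pointer at (605.8, -18.8). I'll correct about 1 mm, then hold.

jog_arm --deltas '[{"tx":0.7,"ty":-0.9,"tz":0,"yaw":0,"gripper":1},{"tx":0,"ty":0,"tz":0,"yaw":0,"gripper":1},{"tx":0,"ty":0,"tz":0,"yaw":0,"gripper":1},{"tx":0,"ty":0,"tz":0,"yaw":0,"gripper":1},{"tx":0,"ty":0,"tz":0,"yaw":0,"gripper":1},{"tx":0,"ty":0,"tz":0,"yaw":0,"gripper":1},{"tx":0,"ty":0,"tz":0,"yaw":0,"gripper":1},{"tx":0,"ty":0,"tz":0,"yaw":0,"gripper":1},{"tx":0,"ty":0,"tz":0,"yaw":0,"gripper":1},{"tx":0,"ty":0,"tz":0,"yaw":0,"gripper":1}]'

```text
time_s: 15.5
tcp_pos: [0.6132, -0.1797, 0.0644]
tcp_rot: [3.141, -0.004, -0.0]
contact_force: [0.6, -1.5, 5.4]
finger_gap: 0.0173
```

jog_arm --deltas '[{"tx":0,"ty":0,"tz":0,"yaw":0,"gripper":1},{"tx":0,"ty":0,"tz":0,"yaw":0,"gripper":1},{"tx":0,"ty":0,"tz":0,"yaw":0,"gripper":1},{"tx":0,"ty":0,"tz":0,"yaw":0,"gripper":1},{"tx":0,"ty":0,"tz":0,"yaw":0,"gripper":1},{"tx":0,"ty":0,"tz":0,"yaw":0,"gripper":1},{"tx":0,"ty":0,"tz":0,"yaw":0,"gripper":1},{"tx":0,"ty":0,"tz":0,"yaw":0,"gripper":1},{"tx":0,"ty":0,"tz":0,"yaw":0,"gripper":1},{"tx":0,"ty":0,"tz":0,"yaw":0,"gripper":1}]'

```text
time_s: 16.33
tcp_pos: [0.6132, -0.1797, 0.0644]
tcp_rot: [3.141, -0.004, -0.0]
contact_force: [-0.3, 0.1, 5.0]
finger_gap: 0.0168
```

jog_arm --deltas '[{"tx":0,"ty":0,"tz":0,"yaw":0,"gripper":1},{"tx":0,"ty":0,"tz":0,"yaw":0,"gripper":1},{"tx":0,"ty":0,"tz":0,"yaw":0,"gripper":1},{"tx":0,"ty":0,"tz":0,"yaw":0,"gripper":1},{"tx":0,"ty":0,"tz":0,"yaw":0,"gripper":1},{"tx":0,"ty":0,"tz":0,"yaw":0,"gripper":1},{"tx":0,"ty":0,"tz":0,"yaw":0,"gripper":1},{"tx":0,"ty":0,"tz":0,"yaw":0,"gripper":1}]'

```text
time_s: 17.0
tcp_pos: [0.6132, -0.1797, 0.0644]
tcp_rot: [3.141, -0.004, -0.0]
contact_force: [-0.5, -1.9, 4.8]
finger_gap: 0.017
```

Run:
```python
from h import *
f=grab("wrist"); plan([.5768+.0368,-.1305+.0319,.0645],-.18)
a=f["color"]; m=(a[...,0].astype(int)-a[...,1]>50); 
n,l,st,c=cv2.connectedComponentsWithStats(m.astype(np.uint8))
for i in range(1,n):
    if st[i,4]>5: print(c[i],st[i,4],px2w(f,[c[i]],.061)*1000)
```

```text
t=17.05 tcp=[ 613.1 -179.7   64.4] xang=-0.1 d(tool)=[  0.3 -81.1  -0.1] yaw=0.05 (z down) q6=-22
[308.86666667 130.9       ] 30 [[605.17953565 -97.13399196  61.        ]]
[309.  143.5] 22 [[ 605.17442531 -103.01939425   61.        ]]
```

jog_arm --deltas '[{"tx":0.5,"ty":-3,"tz":0,"yaw":0,"gripper":1},{"tx":0,"ty":-7,"tz":0,"yaw":0,"gripper":1},{"tx":0,"ty":-11,"tz":0,"yaw":0,"gripper":1},{"tx":0,"ty":-13,"tz":0,"yaw":0,"gripper":1},{"tx":0,"ty":-14,"tz":0,"yaw":0,"gripper":1},{"tx":0,"ty":-13,"tz":0,"yaw":0,"gripper":1},{"tx":0,"ty":-11,"tz":0,"yaw":0,"gripper":1},{"tx":0,"ty":-6,"tz":0,"yaw":0,"gripper":1},{"tx":0,"ty":-3.3,"tz":0,"yaw":0,"gripper":1},{"tx":0,"ty":0,"tz":0,"yaw":0,"gripper":1}]'

```text
time_s: 17.88
tcp_pos: [0.6138, -0.0974, 0.0644]
tcp_rot: [-3.141, 0.002, 0.001]
contact_force: [0.4, 1.8, 6.1]
finger_gap: 0.0171
```

Run:
```python
from h import *
f=grab("wrist"); plan([.5768+.0368,-.1305+.0319,.0645],-.18)
a=f["color"]; m=(a[...,0].astype(int)-a[...,1]>50); 
n,l,st,c=cv2.connectedComponentsWithStats(m.astype(np.uint8))
for i in range(1,n):
    if st[i,4]>5: print(c[i],st[i,4],px2w(f,[c[i]],.061)*1000)
a=cv2.resize(f["color"][0:280,160:480,::-1],(640,560)); cv2.imwrite("pics/r4.png",a)
```

```text
t=17.93 tcp=[613.8 -97.7  64.4] xang=-0.1 d(tool)=[-0.2  0.9 -0.1] yaw=0.08 (z down) q6=-14
```

View pics/r4.png

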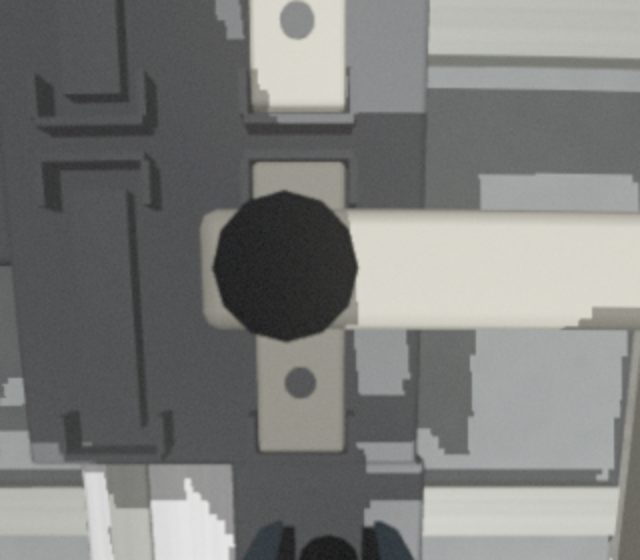

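Run:
```python
from h import *
f=np.load("/tmp/wrist.npy",allow_pickle=True).item()
u=lambda q:np.array(q)/2+[160-.25,-.25]
print(px2w(f,[u((300,382))],.061)*1000+[0,25.6,0],px2w(f,[u((285.5,266))],.118)*1000)
```

```text
[[605.86791788 -18.01339297  61.        ]] [[606.00561437 -18.64589589 118.        ]]
```

jog_arm --deltas '[{"tx":0,"ty":0,"tz":0,"yaw":0,"gripper":1},{"tx":0,"ty":0,"tz":0,"yaw":0,"gripper":1},{"tx":0,"ty":0,"tz":0,"yaw":0,"gripper":1},{"tx":0,"ty":0,"tz":0,"yaw":0,"gripper":1},{"tx":0,"ty":0,"tz":0,"yaw":0,"gripper":1},{"tx":0,"ty":0,"tz":0,"yaw":0,"gripper":1},{"tx":0,"ty":0,"tz":0,"yaw":0,"gripper":1},{"tx":0,"ty":0,"tz":0,"yaw":0,"gripper":1},{"tx":0,"ty":0,"tz":0,"yaw":0,"gripper":1},{"tx":0,"ty":0,"tz":0,"yaw":0,"gripper":1}]'

```text
time_s: 18.77
tcp_pos: [0.6138, -0.0981, 0.0644]
tcp_rot: [-3.141, 0.004, 0.001]
contact_force: [-0.5, 1.4, 6.6]
finger_gap: 0.0171
```

jog_arm --deltas '[{"tx":0,"ty":0,"tz":0,"yaw":0,"gripper":1},{"tx":0,"ty":0,"tz":0,"yaw":0,"gripper":1},{"tx":0,"ty":0,"tz":0,"yaw":0,"gripper":1},{"tx":0,"ty":0,"tz":0,"yaw":0,"gripper":1},{"tx":0,"ty":0,"tz":0,"yaw":0,"gripper":1},{"tx":0,"ty":0,"tz":0,"yaw":0,"gripper":1},{"tx":0,"ty":0,"tz":0,"yaw":0,"gripper":1},{"tx":0,"ty":0,"tz":0,"yaw":0,"gripper":1},{"tx":0,"ty":0,"tz":0,"yaw":0,"gripper":1},{"tx":0,"ty":0,"tz":0,"yaw":0,"gripper":1}]'

```text
time_s: 19.6
tcp_pos: [0.6138, -0.098, 0.0644]
tcp_rot: [-3.141, 0.004, 0.001]
contact_force: [-0.3, -0.1, 6.2]
finger_gap: 0.0173
```

jog_arm --deltas '[{"tx":0,"ty":0,"tz":0,"yaw":0,"gripper":1},{"tx":0,"ty":0,"tz":0,"yaw":0,"gripper":1},{"tx":0,"ty":0,"tz":0,"yaw":0,"gripper":1},{"tx":0,"ty":0,"tz":0,"yaw":0,"gripper":1},{"tx":0,"ty":0,"tz":0,"yaw":0,"gripper":1},{"tx":0,"ty":0,"tz":0,"yaw":0,"gripper":1},{"tx":0,"ty":0,"tz":0,"yaw":0,"gripper":1},{"tx":0,"ty":0,"tz":0,"yaw":0,"gripper":1}]'

```text
time_s: 20.27
tcp_pos: [0.6138, -0.0981, 0.0644]
tcp_rot: [-3.141, 0.004, 0.001]
contact_force: [0.0, 2.0, 6.4]
finger_gap: 0.0169
```

Run:
```python
from h import *
plan([.5755,-.1307,.0645],-.18)
```

```text
t=20.27 tcp=[613.8 -98.1  64.4] xang=-0.1 d(tool)=[-38.2  32.7  -0.1] yaw=0.05 (z down) q6=-14
```

Window 4 was within 1 mm of the pointer, held for 2.3 s. Next I slide the carrier back to its home position.

jog_arm --deltas '[{"tx":-2,"ty":2,"tz":0,"yaw":0,"gripper":1},{"tx":-4,"ty":4,"tz":0,"yaw":0,"gripper":1},{"tx":-6,"ty":5,"tz":0,"yaw":0,"gripper":1},{"tx":-6,"ty":5,"tz":0,"yaw":0,"gripper":1},{"tx":-6,"ty":5,"tz":0,"yaw":0,"gripper":1},{"tx":-5,"ty":5,"tz":0,"yaw":0,"gripper":1},{"tx":-4,"ty":4,"tz":0,"yaw":0,"gripper":1},{"tx":-3,"ty":2.6,"tz":0,"yaw":0,"gripper":1},{"tx":-1,"ty":0,"tz":0,"yaw":0,"gripper":1},{"tx":0,"ty":0,"tz":0,"yaw":0,"gripper":1}]'

```text
time_s: 21.1
tcp_pos: [0.5768, -0.1314, 0.0644]
tcp_rot: [3.141, -0.004, 0.001]
contact_force: [1.2, -2.1, 4.8]
finger_gap: 0.017
```

jog_arm --deltas '[{"tx":-0.5,"ty":0,"tz":0,"yaw":0,"gripper":1},{"tx":0,"ty":0,"tz":0,"yaw":0,"gripper":1},{"tx":0,"ty":0,"tz":0,"yaw":0,"gripper":1}]'

```text
time_s: 21.35
tcp_pos: [0.5768, -0.1311, 0.0644]
tcp_rot: [3.141, -0.004, 0.001]
contact_force: [2.8, -1.5, 5.1]
finger_gap: 0.0172
```

jog_arm --deltas '[{"tx":0.5,"ty":0,"tz":0,"yaw":0,"gripper":-0.2},{"tx":0,"ty":0,"tz":0,"yaw":0,"gripper":-0.2},{"tx":0,"ty":0,"tz":0,"yaw":0,"gripper":-0.2},{"tx":0,"ty":0,"tz":0,"yaw":0,"gripper":-0.2},{"tx":0,"ty":0,"tz":0,"yaw":0,"gripper":-0.2},{"tx":0,"ty":0,"tz":-20,"yaw":0,"gripper":-0.2},{"tx":0,"ty":0,"tz":-30,"yaw":0,"gripper":-0.2},{"tx":0,"ty":0,"tz":-30,"yaw":0,"gripper":-0.2},{"tx":0,"ty":0,"tz":-20,"yaw":0,"gripper":-0.2},{"tx":0,"ty":0,"tz":0,"yaw":0,"gripper":-0.2}]'

```text
time_s: 22.18
tcp_pos: [0.5788, -0.1315, 0.1684]
tcp_rot: [3.14, -0.004, 0.009]
contact_force: [0.8, -0.7, 0.2]
finger_gap: 0.0546
```

Run:
```python
from h import *
f=grab("wrist"); g=grab("top"); plan([.5689,-.0599,.05],-.18)
a=f["color"]; m=(a[...,0].astype(int)-a[...,1]>50)
n,l,st,c=cv2.connectedComponentsWithStats(m.astype(np.uint8))
for i in range(1,n):
    if st[i,4]>5: print(c[i],st[i,4],px2w(f,[c[i]],.061)*1000)
# white blob outline of card 4
crop(g,200,210,290,150,2.7,"t4.png")
```

```text
t=22.28 tcp=[ 577.1 -131.   164.7] xang=-0.1 d(tool)=[ -8.6 -71.1 114.6] yaw=0.04 (z down) q6=-18
[310.33333333  21.41666667] 12 [[569.21135968  33.36848674  61.        ]]
[310.5  30. ] 8 [[569.27751821  27.63562994  61.        ]]
[311. 138.] 7 [[568.88029526 -48.54533092  61.        ]]
[311.5 146. ] 6 [[569.20483953 -54.54863291  61.        ]]
```

View pics/t4.png

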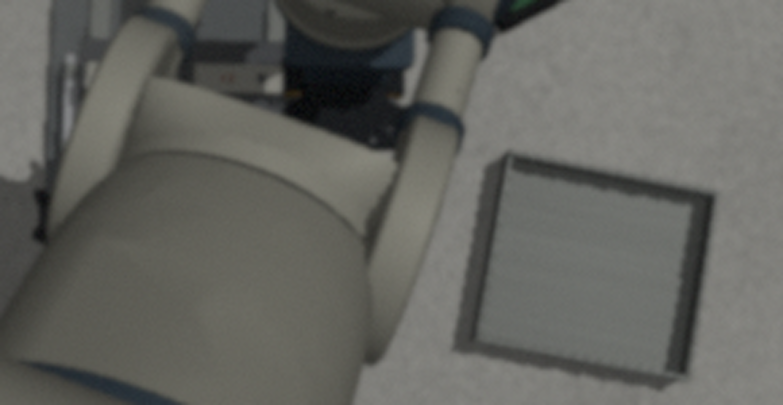

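Both windows read back at home (y about 30.5 and -51.5), and the tray is unmoved: rim corners (508,152), (715,193), (688,377). Next is card 4.

jog_arm --deltas '[{"tx":-2,"ty":-20,"tz":0,"yaw":0,"gripper":0.2},{"tx":-3,"ty":-25,"tz":0,"yaw":0,"gripper":0.2},{"tx":-3,"ty":-25.5,"tz":0,"yaw":0,"gripper":0.2},{"tx":0,"ty":0,"tz":15,"yaw":0,"gripper":0.2},{"tx":0,"ty":0,"tz":25,"yaw":0,"gripper":0.2},{"tx":0,"ty":0,"tz":25,"yaw":0,"gripper":0.2},{"tx":0,"ty":0,"tz":20,"yaw":0,"gripper":0.2},{"tx":0,"ty":0,"tz":10,"yaw":0,"gripper":0.2},{"tx":0,"ty":0,"tz":0,"yaw":0,"gripper":0.2}]' --newtons 20

```text
time_s: 23.03
tcp_pos: [0.5672, -0.06, 0.0664]
tcp_rot: [-3.141, 0.004, 0.008]
contact_force: [0.2, -0.3, -1.2]
finger_gap: 0.0363
```

Run:
```python
from h import *
plan([.569,-.0605,.050],-.18);print(observe()["finger_gap"])
```

```text
t=23.03 tcp=[567.2 -60.   66.4] xang=-0.1 d(tool)=[ 1.9  0.5 16.4] yaw=0.03 (z down) q6=-12
0.03634658284165657
```

jog_arm --deltas '[{"tx":0,"ty":0,"tz":0,"yaw":0,"gripper":0.2},{"tx":0,"ty":0,"tz":6,"yaw":0,"gripper":0.2},{"tx":0,"ty":0,"tz":6,"yaw":0,"gripper":0.2},{"tx":0,"ty":0,"tz":4,"yaw":0,"gripper":0.2},{"tx":0,"ty":0,"tz":0,"yaw":0,"gripper":0.2},{"tx":0,"ty":0,"tz":0,"yaw":0,"gripper":0.2}]'

```text
time_s: 23.53
tcp_pos: [0.5691, -0.0604, 0.0532]
tcp_rot: [-3.142, 0.004, 0.0]
contact_force: [-0.1, 0.3, -0.4]
finger_gap: 0.0368
```

jog_arm --deltas '[{"tx":0,"ty":0,"tz":2.5,"yaw":0,"gripper":0.2},{"tx":0,"ty":0,"tz":0,"yaw":0,"gripper":1},{"tx":0,"ty":0,"tz":0,"yaw":0,"gripper":1},{"tx":0,"ty":0,"tz":0,"yaw":0,"gripper":1},{"tx":0,"ty":0,"tz":0,"yaw":0,"gripper":1},{"tx":0,"ty":0,"tz":0,"yaw":0,"gripper":1}]'

```text
time_s: 24.03
tcp_pos: [0.5692, -0.0604, 0.0508]
tcp_rot: [3.142, -0.004, 0.0]
contact_force: [0.1, -0.0, 0.0]
finger_gap: 0.0221
```

jog_arm --deltas '[{"tx":0,"ty":0,"tz":0,"yaw":0,"gripper":1},{"tx":0,"ty":0,"tz":-3,"yaw":0,"gripper":1},{"tx":0,"ty":0,"tz":-5,"yaw":0,"gripper":1},{"tx":0,"ty":0,"tz":-12,"yaw":0,"gripper":1},{"tx":0,"ty":0,"tz":-20,"yaw":0,"gripper":1},{"tx":0,"ty":0,"tz":-25,"yaw":0,"gripper":1},{"tx":0,"ty":0,"tz":-25,"yaw":0,"gripper":1},{"tx":0,"ty":0,"tz":-10,"yaw":0,"gripper":1},{"tx":0,"ty":0,"tz":0,"yaw":0,"gripper":1}]'

```text
time_s: 24.78
tcp_pos: [0.5705, -0.0607, 0.1535]
tcp_rot: [3.141, -0.004, 0.007]
contact_force: [-0.1, -0.1, 0.3]
finger_gap: 0.0218
```

Run:
```python
from h import *
c,s=np.cos(np.radians(-11.2)),np.sin(np.radians(-11.2))
for d in(.03,-.03): plan([.432+d*c,-.337+d*s,.008],-11.2)
print(observe()["finger_gap"])
```

```text
t=24.78 tcp=[570.5 -60.7 153.5] xang=-0.1 d(tool)=[-109.   282.3  145.2] yaw=11.06 (z down) q6=-12
t=24.78 tcp=[570.5 -60.7 153.5] xang=-0.1 d(tool)=[-167.9  270.8  145. ] yaw=11.06 (z down) q6=-12
0.021838934275625208
```

jog_arm --deltas '[{"tx":-6,"ty":15.6,"tz":0,"yaw":0,"gripper":1},{"tx":-12.2,"ty":31.6,"tz":0,"yaw":0,"gripper":1},{"tx":-12.2,"ty":31.6,"tz":0,"yaw":0,"gripper":1},{"tx":-12.2,"ty":31.6,"tz":0,"yaw":0,"gripper":1},{"tx":-12.2,"ty":31.6,"tz":0,"yaw":0,"gripper":1},{"tx":-12.2,"ty":31.6,"tz":0,"yaw":0,"gripper":1},{"tx":-12.2,"ty":31.6,"tz":0,"yaw":0,"gripper":1},{"tx":-12.2,"ty":31.6,"tz":0,"yaw":0,"gripper":1},{"tx":-12.2,"ty":31.6,"tz":0,"yaw":0,"gripper":1},{"tx":-5.5,"ty":13.9,"tz":0,"yaw":0,"gripper":1}]'

```text
time_s: 25.62
tcp_pos: [0.4576, -0.3456, 0.1498]
tcp_rot: [3.141, -0.007, -0.001]
contact_force: [-0.7, -0.2, 0.5]
finger_gap: 0.0219
```

jog_arm --deltas '[{"tx":0,"ty":0,"tz":5,"yaw":5.5,"gripper":1},{"tx":0,"ty":0,"tz":15,"yaw":5.5,"gripper":1},{"tx":0,"ty":0,"tz":15,"yaw":0,"gripper":1},{"tx":0,"ty":0,"tz":0,"yaw":0,"gripper":1}]'

```text
time_s: 25.95
tcp_pos: [0.4579, -0.341, 0.1127]
tcp_rot: [-3.124, 0.305, 0.006]
contact_force: [-0.4, 1.1, -0.9]
finger_gap: 0.0217
```

Run:
```python
from h import *
c,s=np.cos(np.radians(-11.2)),np.sin(np.radians(-11.2))
for d in(.03,): plan([.432+d*c,-.337+d*s,.008],-11.2)
print(observe()["finger_gap"])
f=grab("top"); w=grab("wrist"); 
a=cv2.resize(f["color"][210:380,340:500,::-1],None,fx=2.5,fy=2.5,interpolation=cv2.INTER_CUBIC); b=cv2.resize(w["color"][:,:,::-1],(400,300))
o=np.zeros((max(a.shape[0],300),800,3),np.uint8); o[:a.shape[0],:a.shape[1]]=a; o[:300,400:]=b; cv2.imwrite("pics/tr.png",o)
```

```text
t=25.95 tcp=[ 457.9 -341.   112.7] xang=-11.2 d(tool)=[  4.3   1.3 104.6] yaw=0.03 (z down) q6=-32
0.02170687500072098
```

View pics/tr.png

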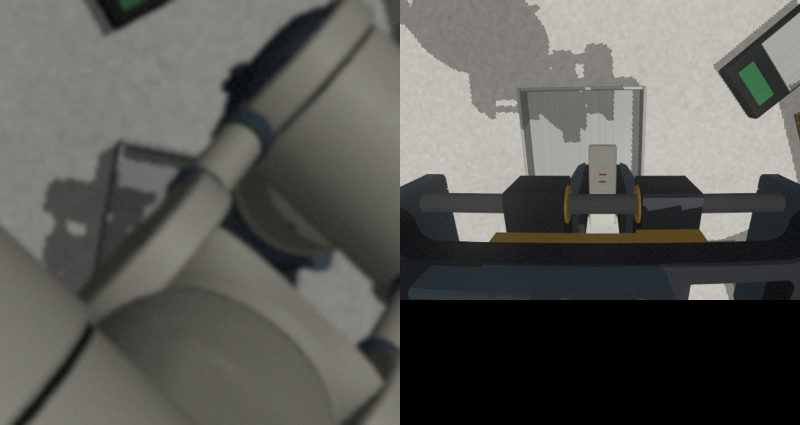

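Wrist part: tray's left-hand (+y) rim corners at about (519,88) and (645,86), with card 4 held between the fingers over it.

Run:
```python
from h import *
f=np.load("/tmp/wrist.npy",allow_pickle=True).item()
q=px2w(f,[(119*1.6,88*1.6),(245*1.6,86*1.6)],.03)*1000; print(q)
m=q.mean(0);d=q[1]-q[0];a=np.arctan2(d[1],d[0]);print(np.linalg.norm(d[:2]),np.degrees(a), "centre",m[:2]+85*np.array([np.sin(a),-np.cos(a)]))
```

```text
[[ 378.95459661 -243.37145033   30.        ]
 [ 520.54747509 -269.29520009   30.        ]]
143.94646240148379 -10.375176640973573 centre [ 434.44313114 -339.94354022]
```

jog_arm --deltas '[{"tx":3,"ty":0,"tz":15,"yaw":0,"gripper":1},{"tx":0,"ty":0,"tz":25,"yaw":0,"gripper":1},{"tx":0,"ty":0,"tz":25,"yaw":0,"gripper":1},{"tx":0,"ty":0,"tz":17,"yaw":0,"gripper":1},{"tx":0,"ty":0,"tz":10,"yaw":0,"gripper":1},{"tx":0,"ty":0,"tz":5,"yaw":0,"gripper":1},{"tx":0,"ty":0,"tz":0,"yaw":0,"gripper":1},{"tx":0,"ty":0,"tz":0,"yaw":0,"gripper":1}]'

```text
time_s: 26.72
tcp_pos: [0.4627, -0.3434, 0.0196]
tcp_rot: [3.126, -0.305, 0.001]
contact_force: [0.8, 0.2, 0.7]
finger_gap: 0.0216
```

Another 10 mm down, then release and rise.

jog_arm --deltas '[{"tx":0,"ty":0,"tz":6,"yaw":0,"gripper":1},{"tx":0,"ty":0,"tz":4,"yaw":0,"gripper":1},{"tx":0,"ty":0,"tz":0,"yaw":0,"gripper":1},{"tx":0,"ty":0,"tz":0,"yaw":0,"gripper":0.2},{"tx":0,"ty":0,"tz":0,"yaw":0,"gripper":0.2},{"tx":0,"ty":0,"tz":0,"yaw":0,"gripper":0.2},{"tx":0,"ty":0,"tz":0,"yaw":0,"gripper":0.2},{"tx":0,"ty":0,"tz":-10,"yaw":0,"gripper":0.2},{"tx":0,"ty":0,"tz":-25,"yaw":0,"gripper":0.2},{"tx":0,"ty":0,"tz":-35,"yaw":0,"gripper":0.2}]'

```text
time_s: 27.55
tcp_pos: [0.4611, -0.342, 0.0782]
tcp_rot: [-3.124, 0.305, 0.005]
contact_force: [0.5, -0.9, 0.2]
finger_gap: 0.0368
```

jog_arm --deltas '[{"tx":0,"ty":0,"tz":-35,"yaw":0,"gripper":0.2},{"tx":0,"ty":0,"tz":-35,"yaw":0,"gripper":0.2},{"tx":0,"ty":0,"tz":-10,"yaw":-5.5,"gripper":0.2},{"tx":0,"ty":0,"tz":0,"yaw":-5.5,"gripper":0.2},{"tx":0,"ty":0,"tz":0,"yaw":0,"gripper":0.2}]'

```text
time_s: 27.97
tcp_pos: [0.4626, -0.3433, 0.1606]
tcp_rot: [3.14, 0.004, 0.003]
contact_force: [1.2, -0.2, -0.6]
finger_gap: 0.0364
```

Run:
```python
from h import *
plan([.5692,.0215,.156],-.18);print(observe()["finger_gap"])
f=grab("wrist","w9.png");crop(f,160,60,300,240,2.6,"w9c.png")
```

```text
t=27.97 tcp=[ 462.6 -343.3  160.6] xang=0.1 d(tool)=[ 107.5 -364.6    4.2] yaw=0.33 (z down) q6=-43
0.036359284942172575
```

jog_arm --deltas '[{"tx":5,"ty":-17,"tz":0,"yaw":0.3,"gripper":0.2},{"tx":10,"ty":-34,"tz":0,"yaw":0,"gripper":0.2},{"tx":10,"ty":-34,"tz":0,"yaw":0,"gripper":0.2},{"tx":10,"ty":-34,"tz":0,"yaw":0,"gripper":0.2},{"tx":10,"ty":-34,"tz":0,"yaw":0,"gripper":0.2},{"tx":10,"ty":-34,"tz":0,"yaw":0,"gripper":0.2},{"tx":10,"ty":-34,"tz":0,"yaw":0,"gripper":0.2},{"tx":10,"ty":-34,"tz":0,"yaw":0,"gripper":0.2},{"tx":10,"ty":-34,"tz":0,"yaw":0,"gripper":0.2},{"tx":10,"ty":-34,"tz":0,"yaw":0,"gripper":0.2}]'

```text
time_s: 28.85
tcp_pos: [0.5594, -0.0189, 0.1583]
tcp_rot: [-3.141, 0.019, 0.002]
contact_force: [0.9, -1.2, 0.5]
finger_gap: 0.0364
```

jog_arm --deltas '[{"tx":8,"ty":-27,"tz":4,"yaw":0,"gripper":0.2},{"tx":4,"ty":-15,"tz":0,"yaw":0,"gripper":0.2},{"tx":0,"ty":0,"tz":0,"yaw":0,"gripper":0.2},{"tx":0,"ty":0,"tz":0,"yaw":0,"gripper":0.2}]'

```text
time_s: 29.18
tcp_pos: [0.5716, 0.0218, 0.1542]
tcp_rot: [3.142, -0.014, -0.002]
contact_force: [0.2, -1.0, 0.8]
finger_gap: 0.0365
```

Run:
```python
from h import *
plan([.5692,.0215,.051],-.18);print(observe()["finger_gap"])
```

```text
t=29.18 tcp=[571.6  21.8 154.2] xang=-0.5 d(tool)=[ -2.3   0.3 103.2] yaw=-0.33 (z down) q6=-3
0.03646182439443199
```

jog_arm --deltas '[{"tx":-2.3,"ty":0.3,"tz":15,"yaw":-0.3,"gripper":0.2},{"tx":0,"ty":0,"tz":25,"yaw":0,"gripper":0.2},{"tx":0,"ty":0,"tz":20,"yaw":0,"gripper":0.2},{"tx":0,"ty":0,"tz":15,"yaw":0,"gripper":0.2},{"tx":0,"ty":0,"tz":10,"yaw":0,"gripper":0.2},{"tx":0,"ty":0,"tz":8,"yaw":0,"gripper":0.2},{"tx":0,"ty":0,"tz":5,"yaw":0,"gripper":0.2},{"tx":0,"ty":0,"tz":3,"yaw":0,"gripper":0.2},{"tx":0,"ty":0,"tz":0,"yaw":0,"gripper":0.2},{"tx":0,"ty":0,"tz":0,"yaw":0,"gripper":0.2}]'

```text
time_s: 30.02
tcp_pos: [0.57, 0.0208, 0.0542]
tcp_rot: [3.142, -0.004, 0.001]
contact_force: [0.6, 1.2, 0.2]
finger_gap: 0.0364
```

jog_arm --deltas '[{"tx":-0.5,"ty":0,"tz":3.2,"yaw":0,"gripper":0.2},{"tx":0,"ty":0,"tz":0,"yaw":0,"gripper":1},{"tx":0,"ty":0,"tz":0,"yaw":0,"gripper":1},{"tx":0,"ty":0,"tz":0,"yaw":0,"gripper":1},{"tx":0,"ty":0,"tz":0,"yaw":0,"gripper":1},{"tx":0,"ty":0,"tz":0,"yaw":0,"gripper":1}]'

```text
time_s: 30.52
tcp_pos: [0.5693, 0.0209, 0.0507]
tcp_rot: [-3.142, 0.004, -0.0]
contact_force: [0.3, 0.8, 1.5]
finger_gap: 0.0219
```

jog_arm --deltas '[{"tx":0,"ty":0,"tz":0,"yaw":0,"gripper":1},{"tx":0,"ty":0,"tz":-3,"yaw":0,"gripper":1},{"tx":0,"ty":0,"tz":-5,"yaw":0,"gripper":1},{"tx":0,"ty":0,"tz":-12,"yaw":0,"gripper":1},{"tx":0,"ty":0,"tz":-20,"yaw":0,"gripper":1},{"tx":0,"ty":0,"tz":-25,"yaw":0,"gripper":1},{"tx":0,"ty":0,"tz":-25,"yaw":0,"gripper":1},{"tx":0,"ty":0,"tz":-20,"yaw":0,"gripper":1},{"tx":0,"ty":0,"tz":-4,"yaw":0,"gripper":1},{"tx":0,"ty":0,"tz":0,"yaw":0,"gripper":1}]'

```text
time_s: 31.35
tcp_pos: [0.57, 0.0208, 0.1661]
tcp_rot: [3.141, -0.004, 0.005]
contact_force: [-0.8, 0.4, -0.4]
finger_gap: 0.0215
```

Run:
```python
from h import *
c,s=np.cos(np.radians(-11)),np.sin(np.radians(-11))
for d in(-.03,): plan([.433+d*c,-.3385+d*s,.009],-11)
print(observe()["finger_gap"])
```

```text
t=31.35 tcp=[570.   20.8 166.1] xang=-0.1 d(tool)=[-166.   354.   156.7] yaw=10.86 (z down) q6=-4
0.021540427670386983
```

jog_arm --deltas '[{"tx":-8,"ty":17,"tz":0,"yaw":0,"gripper":1},{"tx":-15.5,"ty":33,"tz":0,"yaw":0,"gripper":1},{"tx":-15.5,"ty":33,"tz":0,"yaw":0,"gripper":1},{"tx":-15.5,"ty":33,"tz":0,"yaw":0,"gripper":1},{"tx":-15.5,"ty":33,"tz":0,"yaw":0,"gripper":1},{"tx":-15.5,"ty":33,"tz":0,"yaw":0,"gripper":1},{"tx":-15.5,"ty":33,"tz":0,"yaw":0,"gripper":1},{"tx":-15.5,"ty":33,"tz":0,"yaw":0,"gripper":1},{"tx":-15.5,"ty":33,"tz":0,"yaw":0,"gripper":1},{"tx":-15.5,"ty":33,"tz":0,"yaw":0,"gripper":1}]'

```text
time_s: 32.18
tcp_pos: [0.4193, -0.2937, 0.1634]
tcp_rot: [-3.14, 0.004, 0.002]
contact_force: [0.8, 0.6, 0.1]
finger_gap: 0.0215
```

jog_arm --deltas '[{"tx":-15.5,"ty":33,"tz":0,"yaw":0,"gripper":1},{"tx":-3,"ty":7,"tz":0,"yaw":5.5,"gripper":1},{"tx":0,"ty":0,"tz":0,"yaw":5.4,"gripper":1},{"tx":0,"ty":0,"tz":0,"yaw":0,"gripper":1},{"tx":0,"ty":0,"tz":0,"yaw":0,"gripper":1}]'

```text
time_s: 32.6
tcp_pos: [0.4018, -0.3322, 0.1636]
tcp_rot: [-3.126, 0.298, 0.002]
contact_force: [-1.0, -0.1, -0.3]
finger_gap: 0.0221
```

Run:
```python
from h import *
c,s=np.cos(np.radians(-11)),np.sin(np.radians(-11))
for d in(-.03,): plan([.433+d*c,-.3385+d*s,.009],-11)
print(observe()["finger_gap"])
w=grab("wrist"); crop(w,100,60,400,290,2,"tr2.png")
```

```text
t=32.60 tcp=[ 401.8 -332.2  163.6] xang=-10.9 d(tool)=[  2.    0.4 154.6] yaw=0.11 (z down) q6=-35
0.022054746275680878
```

View pics/tr2.png

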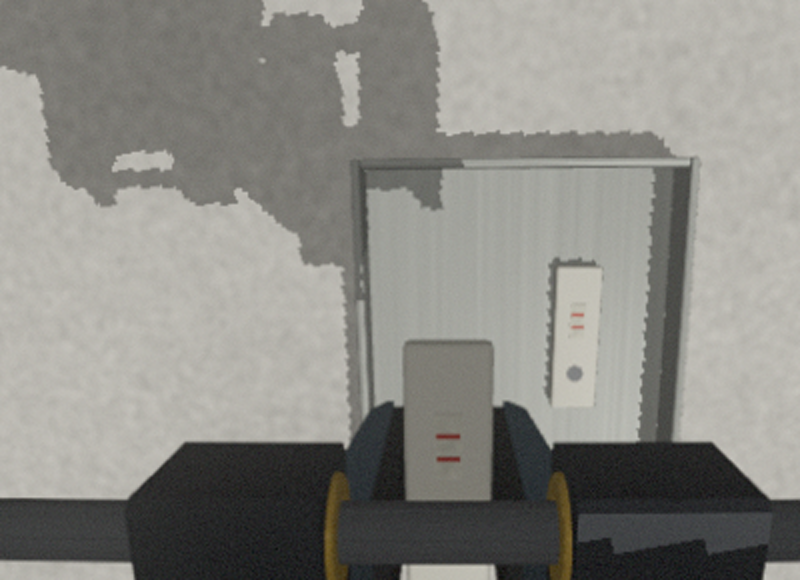

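Card 4 lies flat in the tray at (575,335) and card 3 is in the grip; rim corners at (352,160) and (698,157). I'll check the tray position.

Run:
```python
from h import *
f=np.load("/tmp/wrist.npy",allow_pickle=True).item()
q=px2w(f,[(276,140),(449,138.5)],.03)*1000
m=q.mean(0);d=q[1]-q[0];a=np.arctan2(d[1],d[0]);c=m[:2]+85*np.array([np.sin(a),-np.cos(a)]);print(np.linalg.norm(d[:2]),np.degrees(a),"centre",c)
k=px2w(f,[(100+577/2,60+335/2)],.011)*1000;print("card4",k)
plan([(c[0]-32*np.cos(a))/1000,(c[1]-32*np.sin(a))/1000,.010],np.degrees(a))
```

```text
147.2795921511195 -10.218685908835866 centre [ 433.83070056 -339.99591759]
card4 [[ 462.03937431 -341.24645253   11.        ]]
t=32.65 tcp=[ 402.1 -332.1  163.8] xang=-10.8 d(tool)=[  0.9   2.3 153.8] yaw=-0.61 (z down) q6=-35
```

jog_arm --deltas '[{"tx":0.5,"ty":2,"tz":12,"yaw":0,"gripper":1},{"tx":0,"ty":0,"tz":25,"yaw":0,"gripper":1},{"tx":0,"ty":0,"tz":30,"yaw":0,"gripper":1},{"tx":0,"ty":0,"tz":30,"yaw":0,"gripper":1},{"tx":0,"ty":0,"tz":22,"yaw":0,"gripper":1},{"tx":0,"ty":0,"tz":14,"yaw":0,"gripper":1},{"tx":0,"ty":0,"tz":8,"yaw":0,"gripper":1},{"tx":0,"ty":0,"tz":6,"yaw":0,"gripper":1},{"tx":0,"ty":0,"tz":4,"yaw":0,"gripper":1},{"tx":0,"ty":0,"tz":0,"yaw":0,"gripper":1}]'

```text
time_s: 33.48
tcp_pos: [0.4026, -0.3347, 0.0134]
tcp_rot: [3.127, -0.301, 0.0]
contact_force: [0.1, 0.0, -0.2]
finger_gap: 0.0213
```

jog_arm --deltas '[{"tx":0,"ty":0,"tz":2,"yaw":0,"gripper":1},{"tx":0,"ty":0,"tz":0,"yaw":0,"gripper":0.2},{"tx":0,"ty":0,"tz":0,"yaw":0,"gripper":0.2},{"tx":0,"ty":0,"tz":0,"yaw":0,"gripper":0.2},{"tx":0,"ty":0,"tz":0,"yaw":0,"gripper":0.2},{"tx":0,"ty":0,"tz":-10,"yaw":0,"gripper":0.2},{"tx":0,"ty":0,"tz":-25,"yaw":0,"gripper":0.2},{"tx":0,"ty":0,"tz":-35,"yaw":0,"gripper":0.2},{"tx":0,"ty":0,"tz":-35,"yaw":0,"gripper":0.2},{"tx":0,"ty":0,"tz":-35,"yaw":0,"gripper":0.2}]'

```text
time_s: 34.32
tcp_pos: [0.402, -0.3344, 0.1539]
tcp_rot: [-3.127, 0.302, 0.0]
contact_force: [1.1, -1.4, 0.2]
finger_gap: 0.0366
```

jog_arm --deltas '[{"tx":0,"ty":0,"tz":-35,"yaw":0,"gripper":0.2},{"tx":0,"ty":0,"tz":-35,"yaw":0,"gripper":0.2},{"tx":0,"ty":0,"tz":0,"yaw":0,"gripper":0.2},{"tx":0,"ty":0,"tz":0,"yaw":0,"gripper":0.2}]'

```text
time_s: 34.65
tcp_pos: [0.403, -0.3354, 0.2242]
tcp_rot: [3.124, -0.302, 0.005]
contact_force: [-0.1, 0.2, -0.1]
finger_gap: 0.0367
```

Run:
```python
from h import *
s=observe();print(s["finger_gap"])
f=grab("wrist","w11.png");a=f["color"]; m=(a[...,0].astype(int)-a[...,1]>40)
n,l,st,c=cv2.connectedComponentsWithStats(m.astype(np.uint8))
for i in range(1,n):
    if st[i,4]>3: print(c[i],st[i,4],px2w(f,[c[i]],.011)*1000)
plan([.5758,-.1309,.2],-.18)
```

```text
0.036719568443887844
[376.5 204. ] 4 [[ 463.74461979 -331.46463586   11.        ]]
[376.5 209. ] 4 [[ 462.87468736 -337.04903401   11.        ]]
[323. 212.] 5 [[ 403.26059573 -328.8937865    11.        ]]
t=34.70 tcp=[ 402.4 -334.7  222.5] xang=-11.0 d(tool)=[ 131.1 -233.3   22.4] yaw=-10.86 (z down) q6=-35
```

Both cards are in the tray by their red lines: (463,-334) and (403,-329). Now I'll return to the earlier viewing pose and compare the carrier with its initial home image.

jog_arm --deltas '[{"tx":13,"ty":-23,"tz":0,"yaw":0,"gripper":0.2},{"tx":20,"ty":-35,"tz":0,"yaw":0,"gripper":0.2},{"tx":20,"ty":-35,"tz":0,"yaw":0,"gripper":0.2},{"tx":20,"ty":-35,"tz":0,"yaw":0,"gripper":0.2},{"tx":20,"ty":-35,"tz":0,"yaw":0,"gripper":0.2},{"tx":20,"ty":-35,"tz":5,"yaw":0,"gripper":0.2},{"tx":18,"ty":-35,"tz":10,"yaw":0,"gripper":0.2},{"tx":0,"ty":0,"tz":0,"yaw":-5.4,"gripper":-0.3},{"tx":0,"ty":0,"tz":0,"yaw":-5.4,"gripper":-0.3},{"tx":0,"ty":0,"tz":0,"yaw":0,"gripper":-0.3}]'

```text
time_s: 35.53
tcp_pos: [0.5749, -0.1301, 0.2048]
tcp_rot: [-3.141, -0.003, 0.005]
contact_force: [0.8, 0.0, -0.5]
finger_gap: 0.0537
```

Run:
```python
from h import *
plan([.5753,-.1293,.2071],-.1)
```

```text
t=35.53 tcp=[ 574.9 -130.1  204.8] xang=0.1 d(tool)=[ 0.4 -0.8 -2.3] yaw=0.22 (z down) q6=-19
```

jog_arm --deltas '[{"tx":0,"ty":0,"tz":0,"yaw":0.2,"gripper":-0.3},{"tx":0,"ty":0,"tz":0,"yaw":0,"gripper":-0.3},{"tx":0,"ty":0,"tz":0,"yaw":0,"gripper":-0.3}]'

```text
time_s: 35.78
tcp_pos: [0.5752, -0.1316, 0.2063]
tcp_rot: [-3.141, 0.017, 0.001]
contact_force: [0.9, -0.1, 0.7]
finger_gap: 0.0593
```

Run:
```python
from h import *
plan([.5753,-.1293,.2071],-.1)
f=grab("wrist","w12.png"); A=cv2.cvtColor(cv2.imread("pics/w3.png"),cv2.COLOR_BGR2GRAY);B=cv2.cvtColor(f["color"],cv2.COLOR_RGB2GRAY)
def tm(n,x,y,w,h,z):
    r=cv2.matchTemplate(B[max(0,y-12):y+h+12,x-12:x+w+12],A[y:y+h,x:x+w],cv2.TM_CCOEFF_NORMED)
    _,v,_,l=cv2.minMaxLoc(r); j,i=l
    def sub(a,b,c):return (a-c)/(2*(a-2*b+c))
    dx=sub(*r[i,j-1:j+2]) if 0<j<r.shape[1]-1 else 0; dy=sub(*r[i-1:i+2,j]) if 0<i<r.shape[0]-1 else 0
    p=(x+w/2,y+h/2); q=(p[0]+j-12+dx,p[1]+i-min(12,y)+dy)
    print(n,round(v,3),np.round(q,2)-p, "mm",np.round((px2w(f,[q],z)-px2w(f,[p],z))[0,:2]*1000,2))
tm("knob",312,215,28,35,.09);tm("nestR",240,100,50,100,.056);tm("forks",165,62,55,80,.06);tm("lug",296,196,62,55,.046)
tm("display",470,110,70,100,.052);tm("bracketR",180,190,50,40,.06);tm("knobs",500,5,35,45,.055);tm("railR",360,165,90,30,.03)
```

```text
t=35.78 tcp=[ 575.2 -131.6  206.3] xang=-0.6 d(tool)=[ 0.1 -2.3 -0.8] yaw=-0.53 (z down) q6=-18
knob 0.987 [0.29998779 1.25      ] mm [ 0.24 -1.09]
nestR 0.95 [-0.22000122  1.32000732] mm [-0.26 -1.16]
forks 0.977 [-0.58000183  2.23000336] mm [-0.68 -1.82]
lug 0.986 [0.27999878 1.17999268] mm [ 0.27 -1.18]
display 0.994 [ 0.05999756 -0.77000427] mm [-0.02  0.7 ]
bracketR 0.988 [-0.08999634  1.58999634] mm [-0.23 -1.49]
knobs 0.996 [-0.89001465 -1.02000046] mm [-0.86  0.78]
railR 0.989 [-0.08999634  0.00999451] mm [-0.09 -0.01]
```

The carrier is home to within about 0.5 mm, allowing for the 0.5° tool turn between the two pictures. Now I fetch the bar.

jog_arm --deltas '[{"tx":-4,"ty":-18,"tz":0,"yaw":-0.5,"gripper":-0.3},{"tx":-8,"ty":-36,"tz":0,"yaw":0,"gripper":-0.3},{"tx":-8,"ty":-36,"tz":0,"yaw":0,"gripper":-0.3},{"tx":-8,"ty":-36,"tz":0,"yaw":0,"gripper":-0.3},{"tx":-8,"ty":-36,"tz":0,"yaw":0,"gripper":-0.3},{"tx":-8,"ty":-36,"tz":0,"yaw":0,"gripper":-0.3},{"tx":-8,"ty":-36,"tz":0,"yaw":0,"gripper":-0.3},{"tx":-8,"ty":-36,"tz":0,"yaw":0,"gripper":-0.3},{"tx":-8,"ty":-36,"tz":0,"yaw":0,"gripper":-0.3},{"tx":-8,"ty":-36,"tz":0,"yaw":0,"gripper":-0.3}]'

```text
time_s: 36.67
tcp_pos: [0.4988, 0.2121, 0.2068]
tcp_rot: [-3.141, 0.001, -0.001]
contact_force: [0.3, -0.0, -0.2]
finger_gap: 0.0594
```

jog_arm --deltas '[{"tx":-8,"ty":-36,"tz":0,"yaw":0,"gripper":-0.3},{"tx":-8,"ty":-36,"tz":0,"yaw":0,"gripper":-0.3},{"tx":-1,"ty":-22,"tz":0,"yaw":-1,"gripper":-0.3},{"tx":0,"ty":0,"tz":0,"yaw":-7,"gripper":-0.3},{"tx":0,"ty":0,"tz":0,"yaw":-7,"gripper":-0.3},{"tx":0,"ty":0,"tz":0,"yaw":-7,"gripper":-0.3},{"tx":0,"ty":0,"tz":0,"yaw":-7,"gripper":-0.3},{"tx":0,"ty":0,"tz":0,"yaw":-7,"gripper":-0.3},{"tx":0,"ty":0,"tz":0,"yaw":-7,"gripper":-0.3},{"tx":0,"ty":0,"tz":0,"yaw":-7,"gripper":-0.3}]'

```text
time_s: 37.5
tcp_pos: [0.4825, 0.3045, 0.2066]
tcp_rot: [-2.844, -1.335, -0.0]
contact_force: [-0.0, 0.7, -0.4]
finger_gap: 0.0589
```

jog_arm --deltas '[{"tx":0,"ty":0,"tz":0,"yaw":-7,"gripper":-0.3},{"tx":0,"ty":0,"tz":0,"yaw":-7,"gripper":-0.3},{"tx":0,"ty":0,"tz":0,"yaw":-7,"gripper":-0.3},{"tx":0,"ty":0,"tz":0,"yaw":-6,"gripper":-0.3},{"tx":0,"ty":0,"tz":0,"yaw":0,"gripper":-0.3},{"tx":0,"ty":0,"tz":0,"yaw":0,"gripper":-0.3}]'

```text
time_s: 38.0
tcp_pos: [0.4824, 0.3045, 0.2066]
tcp_rot: [-2.462, -1.951, -0.0]
contact_force: [-1.1, 1.0, -0.6]
finger_gap: 0.0594
```

Run:
```python
from h import *
plan([.4819,.3067,.034],77.8)
```

```text
t=38.00 tcp=[482.4 304.5 206.6] xang=76.8 d(tool)=[  2.   -1.  172.6] yaw=-1.01 (z down) q6=-51
```

jog_arm --deltas '[{"tx":2,"ty":-1,"tz":15,"yaw":-1,"gripper":-0.3},{"tx":0,"ty":0,"tz":25,"yaw":0,"gripper":-0.3},{"tx":0,"ty":0,"tz":30,"yaw":0,"gripper":-0.3},{"tx":0,"ty":0,"tz":30,"yaw":0,"gripper":-0.3},{"tx":0,"ty":0,"tz":25,"yaw":0,"gripper":-0.3},{"tx":0,"ty":0,"tz":20,"yaw":0,"gripper":-0.3},{"tx":0,"ty":0,"tz":14,"yaw":0,"gripper":-0.3},{"tx":0,"ty":0,"tz":8,"yaw":0,"gripper":-0.3},{"tx":0,"ty":0,"tz":4,"yaw":0,"gripper":-0.3},{"tx":0,"ty":0,"tz":0,"yaw":0,"gripper":-0.3}]' --newtons 55

```text
time_s: 38.83
tcp_pos: [0.4818, 0.3068, 0.0352]
tcp_rot: [-2.442, -1.976, 0.001]
contact_force: [-0.4, 0.3, 0.6]
finger_gap: 0.0595
```

Run:
```python
from h import *
plan([.4819,.3067,.034],77.8)
```

```text
t=38.83 tcp=[481.8 306.8  35.2] xang=77.9 d(tool)=[-0.1  0.1  1.2] yaw=0.14 (z down) q6=-51
```

Matches the release pose, so I close and lift.

jog_arm --deltas '[{"tx":0,"ty":0,"tz":0.5,"yaw":0,"gripper":1},{"tx":0,"ty":0,"tz":0,"yaw":0,"gripper":1},{"tx":0,"ty":0,"tz":0,"yaw":0,"gripper":1},{"tx":0,"ty":0,"tz":0,"yaw":0,"gripper":1},{"tx":0,"ty":0,"tz":0,"yaw":0,"gripper":1},{"tx":0,"ty":0,"tz":0,"yaw":0,"gripper":1},{"tx":0,"ty":0,"tz":0,"yaw":0,"gripper":1},{"tx":0,"ty":0,"tz":0,"yaw":0,"gripper":1},{"tx":0,"ty":0,"tz":0,"yaw":0,"gripper":1},{"tx":0,"ty":0,"tz":0,"yaw":0,"gripper":1}]'

```text
time_s: 39.67
tcp_pos: [0.4819, 0.307, 0.0352]
tcp_rot: [2.44, 1.978, 0.0]
contact_force: [-0.5, -0.7, 5.7]
finger_gap: 0.0199
```

jog_arm --deltas '[{"tx":0,"ty":0,"tz":-5,"yaw":0,"gripper":1},{"tx":0,"ty":0,"tz":-12,"yaw":0,"gripper":1},{"tx":0,"ty":0,"tz":-20,"yaw":0,"gripper":1},{"tx":0,"ty":0,"tz":-25,"yaw":0,"gripper":1},{"tx":0,"ty":0,"tz":-25,"yaw":0,"gripper":1},{"tx":0,"ty":0,"tz":-25,"yaw":0,"gripper":1},{"tx":0,"ty":0,"tz":-20,"yaw":0,"gripper":1},{"tx":0,"ty":0,"tz":-8,"yaw":0,"gripper":1},{"tx":0,"ty":0,"tz":0,"yaw":4,"gripper":1},{"tx":0,"ty":0,"tz":0,"yaw":7,"gripper":1}]'

```text
time_s: 40.5
tcp_pos: [0.4817, 0.3069, 0.1751]
tcp_rot: [-2.62, -1.733, -0.0]
contact_force: [-0.8, -0.6, -4.6]
finger_gap: 0.0197
```

jog_arm --deltas '[{"tx":0,"ty":0,"tz":0,"yaw":7,"gripper":1},{"tx":0,"ty":0,"tz":0,"yaw":7,"gripper":1},{"tx":0,"ty":0,"tz":0,"yaw":7,"gripper":1},{"tx":0,"ty":0,"tz":0,"yaw":7,"gripper":1},{"tx":0,"ty":0,"tz":0,"yaw":7,"gripper":1},{"tx":0,"ty":0,"tz":0,"yaw":7,"gripper":1},{"tx":0,"ty":0,"tz":0,"yaw":7,"gripper":1},{"tx":0,"ty":0,"tz":0,"yaw":7,"gripper":1},{"tx":0,"ty":0,"tz":0,"yaw":7,"gripper":1},{"tx":0,"ty":0,"tz":0,"yaw":4,"gripper":1}]'

```text
time_s: 41.33
tcp_pos: [0.4813, 0.3067, 0.1741]
tcp_rot: [3.141, -0.01, -0.002]
contact_force: [0.7, -0.7, -2.9]
finger_gap: 0.0199
```

Run:
```python
from h import *
plan([.461,-.0184,.175],-.1); s=observe(); print(s["finger_gap"],s["contact_force"],s["moment"])
```

```text
t=41.33 tcp=[481.3 306.7 174.1] xang=-0.4 d(tool)=[-18.3 325.2  -0.7] yaw=-0.26 (z down) q6=27
0.01987319306004891 [ 0.69822625 -0.71840715 -2.93286306] [-0.00144519 -0.15588632 -0.00618411]
```

jog_arm --deltas '[{"tx":-1,"ty":18,"tz":0,"yaw":-0.2,"gripper":1},{"tx":-2,"ty":30,"tz":0,"yaw":0,"gripper":1},{"tx":-2,"ty":36,"tz":0,"yaw":0,"gripper":1},{"tx":-2,"ty":36,"tz":0,"yaw":0,"gripper":1},{"tx":-2,"ty":36,"tz":0,"yaw":0,"gripper":1},{"tx":-2,"ty":36,"tz":0,"yaw":0,"gripper":1},{"tx":-2,"ty":36,"tz":0,"yaw":0,"gripper":1},{"tx":-2,"ty":36,"tz":0,"yaw":0,"gripper":1},{"tx":-2,"ty":34,"tz":0,"yaw":0,"gripper":1},{"tx":-1,"ty":20,"tz":0,"yaw":0,"gripper":1}]'

```text
time_s: 42.17
tcp_pos: [0.4643, -0.0139, 0.1744]
tcp_rot: [3.141, 0.005, -0.002]
contact_force: [1.4, 1.0, -3.4]
finger_gap: 0.0201
```

jog_arm --deltas '[{"tx":0,"ty":7,"tz":0,"yaw":0,"gripper":1},{"tx":0,"ty":0,"tz":0,"yaw":0,"gripper":1},{"tx":0,"ty":0,"tz":0,"yaw":0,"gripper":1},{"tx":0,"ty":0,"tz":0,"yaw":0,"gripper":1}]'

```text
time_s: 42.5
tcp_pos: [0.465, -0.0173, 0.1747]
tcp_rot: [-3.141, -0.008, 0.001]
contact_force: [-0.2, 0.3, -3.6]
finger_gap: 0.02
```

Run:
```python
from h import *
plan([.461,-.0184,.0735],-.1); s=observe(); print(s["finger_gap"],s["contact_force"],s["moment"])
f=grab("wrist","w13.png"); g=grab("top")
a=cv2.resize(f["color"][:340,120:560,::-1],(770,595)); cv2.imwrite("pics/fin.png",a)
```

```text
t=42.50 tcp=[465.  -17.3 174.7] xang=0.3 d(tool)=[ -3.9   1.1 101.2] yaw=0.39 (z down) q6=-10
0.020008156097734035 [-0.20481316  0.29939227 -3.63315766] [ 0.01154442 -0.1001703   0.01320357]
```

jog_arm --deltas '[{"tx":-3.9,"ty":1.1,"tz":0,"yaw":0.4,"gripper":1},{"tx":0,"ty":0,"tz":10,"yaw":0,"gripper":1},{"tx":0,"ty":0,"tz":20,"yaw":0,"gripper":1},{"tx":0,"ty":0,"tz":20,"yaw":0,"gripper":1},{"tx":0,"ty":0,"tz":15,"yaw":0,"gripper":1},{"tx":0,"ty":0,"tz":6,"yaw":0,"gripper":1},{"tx":0,"ty":0,"tz":0,"yaw":0,"gripper":1},{"tx":0,"ty":0,"tz":0,"yaw":0,"gripper":1},{"tx":0,"ty":0,"tz":0,"yaw":0,"gripper":1}]'

```text
time_s: 43.35
tcp_pos: [0.4618, -0.0192, 0.1048]
tcp_rot: [3.141, -0.004, 0.002]
contact_force: [0.6, 0.2, -2.9]
finger_gap: 0.0199
```

Run:
```python
from h import *
plan([.461,-.0184,.0735],-.1)
# check carrier/bar in the wrist view against start picture w2? print only pose
```

```text
t=43.35 tcp=[461.8 -19.2 104.8] xang=-0.1 d(tool)=[-0.9 -0.8 31.3] yaw=-0.03 (z down) q6=-10
```

jog_arm --deltas '[{"tx":-0.7,"ty":-0.7,"tz":5,"yaw":0,"gripper":1},{"tx":0,"ty":0,"tz":5,"yaw":0,"gripper":1},{"tx":0,"ty":0,"tz":3,"yaw":0,"gripper":1},{"tx":0,"ty":0,"tz":3,"yaw":0,"gripper":1},{"tx":0,"ty":0,"tz":2,"yaw":0,"gripper":1},{"tx":0,"ty":0,"tz":0,"yaw":0,"gripper":1}]'

```text
time_s: 43.85
tcp_pos: [0.4604, -0.0185, 0.0856]
tcp_rot: [-3.141, 0.004, 0.001]
contact_force: [-1.0, 1.2, -4.4]
finger_gap: 0.0196
```

jog_arm --deltas '[{"tx":0,"ty":0,"tz":3,"yaw":0,"gripper":1},{"tx":0,"ty":0,"tz":3,"yaw":0,"gripper":1},{"tx":0,"ty":0,"tz":2,"yaw":0,"gripper":1},{"tx":0,"ty":0,"tz":0,"yaw":0,"gripper":1}]'

```text
time_s: 44.18
tcp_pos: [0.4604, -0.0185, 0.0776]
tcp_rot: [-3.141, 0.004, 0.001]
contact_force: [-0.0, -1.4, -4.1]
finger_gap: 0.0198
```

jog_arm --deltas '[{"tx":0,"ty":0,"tz":1.5,"yaw":0,"gripper":1},{"tx":0,"ty":0,"tz":1,"yaw":0,"gripper":1},{"tx":0,"ty":0,"tz":0.7,"yaw":0,"gripper":1},{"tx":0,"ty":0,"tz":0,"yaw":0,"gripper":1},{"tx":0,"ty":0,"tz":0,"yaw":0,"gripper":1}]'

```text
time_s: 44.6
tcp_pos: [0.4606, -0.0186, 0.0748]
tcp_rot: [-3.142, 0.004, 0.0]
contact_force: [0.3, 0.2, -3.9]
finger_gap: 0.0195
```

jog_arm --deltas '[{"tx":0,"ty":0,"tz":0.6,"yaw":0,"gripper":1},{"tx":0,"ty":0,"tz":0.6,"yaw":0,"gripper":1},{"tx":0,"ty":0,"tz":0,"yaw":0,"gripper":1},{"tx":0,"ty":0,"tz":0,"yaw":0,"gripper":1}]'

```text
time_s: 44.93
tcp_pos: [0.4608, -0.0186, 0.0741]
tcp_rot: [3.141, -0.004, 0.001]
contact_force: [-2.5, 0.3, 12.2]
finger_gap: 0.0198
```

Contact came at the expected seat height, so I release, rise and look.

jog_arm --deltas '[{"tx":0,"ty":0,"tz":-0.3,"yaw":0,"gripper":0.3},{"tx":0,"ty":0,"tz":0,"yaw":0,"gripper":-0.3},{"tx":0,"ty":0,"tz":0,"yaw":0,"gripper":-0.3},{"tx":0,"ty":0,"tz":0,"yaw":0,"gripper":-0.3},{"tx":0,"ty":0,"tz":0,"yaw":0,"gripper":-0.3},{"tx":0,"ty":0,"tz":-10,"yaw":0,"gripper":-0.3},{"tx":0,"ty":0,"tz":-30,"yaw":0,"gripper":-0.3},{"tx":0,"ty":0,"tz":-35,"yaw":0,"gripper":-0.3},{"tx":0,"ty":0,"tz":-35,"yaw":0,"gripper":-0.3},{"tx":0,"ty":0,"tz":-35,"yaw":0,"gripper":-0.3}]'

```text
time_s: 45.77
tcp_pos: [0.4601, -0.0185, 0.2205]
tcp_rot: [-3.142, 0.004, 0.001]
contact_force: [1.1, 0.5, -0.9]
finger_gap: 0.0591
```

jog_arm --deltas '[{"tx":4,"ty":3,"tz":-15,"yaw":0,"gripper":-0.3},{"tx":0,"ty":0,"tz":0,"yaw":0,"gripper":-0.3},{"tx":0,"ty":0,"tz":0,"yaw":0,"gripper":-0.3},{"tx":0,"ty":0,"tz":0,"yaw":0,"gripper":-0.3}]'

```text
time_s: 46.1
tcp_pos: [0.4639, -0.0214, 0.233]
tcp_rot: [-3.141, 0.004, 0.002]
contact_force: [0.4, 0.1, -0.0]
finger_gap: 0.0597
```

Run:
```python
from h import *
plan([.4653,-.022,.2339],-.4)
f=grab("wrist","w14.png"); g=grab("top","t14.png")
a=cv2.resize(f["color"][85:285,280:480,::-1],None,fx=2.6,fy=2.6,interpolation=cv2.INTER_CUBIC)
b=cv2.resize(g["color"][150:370,330:480,::-1],None,fx=1.8,fy=1.8)
o=np.zeros((520,800,3),np.uint8); o[:,:520]=a; o[:b.shape[0],525:525+b.shape[1]]=b; cv2.imwrite("pics/fin.png",o)
```

```text
t=46.10 tcp=[463.9 -21.4 233. ] xang=-0.1 d(tool)=[ 1.4  0.6 -0.9] yaw=0.25 (z down) q6=-10
```

View pics/fin.png

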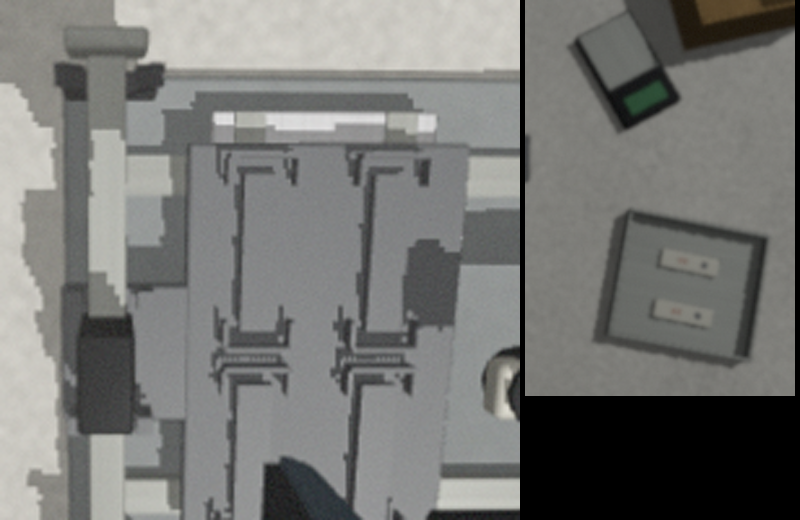

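The bar sits in the brackets with the block between the forks (105,375), the nests are empty, and both cards are flat in the tray at (688,263) and (683,313). One numeric comparison with the start image, then I hand in.

Run:
```python
from h import *
A=cv2.imread("pics/w2.png",0);B=cv2.imread("pics/w14.png",0)
def tm(n,x,y,w,h):
    r=cv2.matchTemplate(B[y-10:y+h+10,x-10:x+w+10],A[y:y+h,x:x+w],cv2.TM_CCOEFF_NORMED);_,v,_,l=cv2.minMaxLoc(r);print(n,round(v,3),np.array(l)-10)
tm("block",303,200,36,55);tm("headL",300,90,40,30);tm("barR",308,258,30,45);tm("plateL",480,105,60,40);tm("display",560,230,60,50);tm("nest",360,140,40,90)
print(hand_in())
```

```text
block 0.968 [0 1]
headL 0.971 [1 1]
barR 0.976 [0 1]
plateL 0.993 [2 0]
display 0.99 [2 0]
nest 0.879 [2 1]
the job is handed in; nothing more can be done
None
```

The full sequence is done and handed in at about 46 s of the 210 s allowed; the hand-in gave no verdict.

- **Bar out:** I lifted the travel bar level out of its brackets and laid it on the mat, grip block up.
- **Reading:** Only the far-left and far-right cards were there, so I read far-left, then far-right. Each was held still for more than 2 s. By camera, the windows were within about 1 mm of the pointer.
- **Tray:** Both cards lie flat in the steel tray, seen in the wrist and top pictures. The tray had not moved when I last measured it, just before the second card went in.
- **Carrier home:** It was within about 0.5 mm of home when compared with an earlier picture of it there. This was before the bar went back in.
- **Bar back:** It touched down at the expected seat height, then I let go. In the last pictures the bar, its block and its left head match the start to 1–2 pixels, about as much as the small camera shift between them.

**Not fully checked:**
- **Right bracket:** It was not in the last close-up, so that end rests on the touchdown height, the bar's right half matching the start picture, and the block's fit between the forks.
- **Bystanders:** I did not measure them at the end. The arm stayed clear of them, and the scales look unmoved in the last top picture.

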